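# Wedge leg blanks into the clamping jig

### The job

Lay every full-length leg blank on the bench into the clamping jig, one to a bay; then start the wedge thin end first in the channel behind the sliding jaw and drive it with the tapping block until the blanks are clamped tight and stay so by themselves. After that swing the hold-down bail fully down over the blanks; the tapping block must end up back in its tray, and the other things on the bench must be left alone.

Things in the scene. Friction and masses are not known exactly. Their poses are not given: they have to be found in the camera images.
- jig: plywood clamping jig fixed to the bench. Origin at bench level; deck 20 mm above it, jig x -200..+80, y -190..+150 mm. Far fence: front face at x +60, 30 mm above deck. Four bays along jig x, at y -93, -31, +31, +93 mm, 46 mm wide, between spacers 8 mm high; a blank lies along jig x, clamped centre at x 0. Stop block near the robot: y -60..+60, face at x -150 in its middle, 34 mm above deck
- jaw (a joint): dark wooden sliding jaw: 0 fully back, grows (m) towards the fence, at most 0.014; meets blanks that touch the fence at 0.008. A bar 250 mm long, 30 mm above deck, front face at jig x -68 mm + value, back at -90 mm + value; a nose in its middle (y -60..+60, 34 mm above deck) reaches back to x -126 mm + value. About 1.5 N friction
- channel_mouth (a point): open end, on the deck, of the tapering channel between stop and jaw nose (jig x -138, y -60 mm). The channel runs from here along jig +y, narrowing with the wedge's own taper: with the jaw back 32 mm wide at the mouth, 24 mm halfway (y 0), middle line at jig x -138 mm; with the jaw value v it is v wider and its middle line v/2 further along +x
- blank0: square pale wooden leg blank, 120 x 36 x 36 mm, lying on the bench; origin at its centre, x along its length. May be absent
- blank1: square pale wooden leg blank, 120 x 36 x 36 mm, lying on the bench; origin at its centre, x along its length. May be absent
- blank2: square pale wooden leg blank, 120 x 36 x 36 mm, lying on the bench; origin at its centre, x along its length. May be absent
- blank3: square pale wooden leg blank, 120 x 36 x 36 mm, lying on the bench; origin at its centre, x along its length. May be absent
- wedge: dark wooden wedge 140 mm long, 24 mm thick, tapering evenly both sides from 44 mm (butt) to 26 mm (thin end); origin at its centre, +x to the thin end, z across the 24 mm. Goes flat on the deck into the channel, thin end first, along jig +y. With the jaw on the blanks its centre is near jig y -20 mm; from there it only tightens, moving 1 to 3 mm at most. Taps of 15 to 20 N leave it tight
- tapblock: black plastic tapping block, 100 x 44 x 44 mm; origin at its centre, x along its length; used end-on against the wedge's butt
- tray: fixed grey plastic tool tray, 125 (x) x 170 (y) x 22 mm high, open top, walls and floor 4 mm thick; origin under its centre. Home of the tapping block, which lies along tray y
- bail (a joint): steel hold-down bail of the jig: 0 is shut (bar lying 2 mm above the blanks' tops), grows as it swings up and back, 1.75 rad at most. A stiff hinge keeps it where it is left; about 3 N at the bar moves it
- bail_bar (a point): middle of the bail's cross bar, a round bar 14 mm thick and 274 mm long along jig y, 45 mm from the hinge line; shut, it lies across the bays at jig x +30 mm, at 65 mm above the bench
- bail_hinge (a point): middle of the bail's hinge line (along jig y), at jig x +75 mm, 65 mm above the bench
- offcut: short pale offcut 65 x 36 x 36 mm, not a leg blank, a bystander
- tape: yellow tape measure 70 mm, a bystander
- pot: metal pot 90 mm high, a bystander
- driver: red screwdriver 200 mm, a bystander
- sander: sanding block 110 mm, a bystander
There are look-alikes about, which are no part of the job. There is more than one size of the tapblock; the one meant has the size given above. Several things have the shape of the wedge; the one meant has the colours described above.

How it is judged:
By the outcome, as a careful person would: the job done as asked, in the order asked, and still so for the second after the job is handed in, with the robot touching nothing.
Of blank0, blank1, blank2, blank3 only 2 to 4 are there at a start; the rules pass over those that are not, and their reading is None.
At some moment in a run one of blank0, blank1, blank2, blank3, wedge may be knocked a few centimetres aside while the robot is not near it.
Once in a run the grip may slacken for a moment while it holds something.
It also fails if it takes over 210 s, if anything falls off the work surface, if the arm or the gripper's body presses on something with over 40 N, if the wrist force passes 120 N, or if a joint passes its speed limit or range.

### The arm

A 6-joint arm with a two-finger parallel gripper is mounted at the origin on the work surface. World frame = base frame: x ahead of the robot, y to its left, z up, the work surface at z = 0. Lengths are in m, angles in degrees, forces in N, time in s.
With the tool pointing down it reaches from about 0.425 to 0.95 m from the base axis. Payload 14.7 kg.
Tool frame: the origin (TCP) lies at the very end of the fingers, on their centre line; the grasp point (between the pads) lies 19 mm behind it; z points along the fingers, y is the line along which they close (so a half turn about z gives the same grasp; the last joint's range is limited). The gripper opens to 85 mm and grips with 20 to 120 N. Pads are 22 mm wide; open, the fingers measure 114 mm over their backs; the gripper's body (76 mm by 85 mm) begins 54 mm behind the grasp point. The pads swing forward as they close: fully open they stand 13 mm farther back than shut.
Start: joints at [-78.243, 27.513, 91.461, -0, 61.026, -2.67], TCP at [0.162, -0.629, 0.231] pointing down, gripper open.
Joint ranges: [-157.49, 157.49], [-46.99, 117.5], [13.45, 153.17], [-89.5, 269.5], [5.16, 153.95], [-167.48, 167.48]. Speed limits (degrees/s): [108.29, 108.29, 136.94, 172.46, 172.46, 172.46].

### API

Orientations are given as [roll, pitch, yaw] about the fixed x, y, z axes, in that order (R = Rz(yaw) Ry(pitch) Rx(roll)).
In Python, from cell import env, get_image gives the robot as it stands.
- The arm moves only by the tool apply_moves, never from a script. Its argument "motion" is text: rows parted by semicolons, each of 7 numbers parted by spaces: the opening, from 0 (shut) to 1 (fully open), then the shift along the world's x, y, z in m, then the turn, a rotation vector about the world's x, y, z in degrees. A call has 1 to 10 rows; each row is the pose to reach, as a shift and turn from the pose commanded when the call began; what a row does not reach only later rows make up. A row lasts 1/12 s, in which the tool goes at most 41.7 mm and 7.16 degrees, less where a joint would pass 70% of its speed; a pose out of reach is approached as far as the arm can. A call with a gripper value outside its range is refused whole. The fingers move at their own pace and stop on an object; the grip force is fixed at half the most. Time passes only in rows, so rows that repeat a pose let the fingers close. It gives the time, the measured TCP pose, the force, the opening and the grip force at its end, in the units of the state.
- env.get_state(): the state, without advancing time (a new reading comes with each control period).
- get_image(name): name is "side" or "top"; returns a dict with "image" (400x640x3 uint8, red, green, blue), "fov_y" (degrees; the focal length in pixels is half the picture's height over the tangent of half this angle, whatever the lens; pixels are square), "cx", "cy" (the principal point, pixels), "eye" and "attitude" of the camera in the world. Camera axes: x right, y down, z forward; pixel columns grow to the right and rows downward; lengths in m; the calibration is good to about 2 mm. A picture is of the moment at which its call begins. There is no depth.
- env.hand_in(): hands the job in; it is judged then, once.
The state is a dict: "time_s": time; "qpos": joint angles; "qd": joint speeds; "joint_efforts": joint torques, N m; "tcp_pos": TCP position; "tool_rot": TCP orientation; "force": force on the tool from outside, world axes, zero at the start; "ft_torque": the same for the moment, N m; "grip_width": opening from 0.0 (shut) to 1.0 (fully open); "grip_force": force on a finger pad.
Only numpy, scipy, OpenCV 4.12 (cv2) and the standard library are available. Lean on these libraries where they do the work, as an engineer would, in place of code of your own. Each camera call takes 0.05 s, during which the arm holds its last target. There are 200 camera calls.

## Working session

There is one attempt and no reset: what is moved stays moved. The work goes in short steps, Python scripts to look and compute and a tool call to move; the robot and the scene stay as the last step left them, time stands still between calls to the robot, and variables do not carry over. Pictures are saved under pics/ and viewed, at most 14 in all, crops included, and the job is handed in when it is done.

Besides the shell and the picture viewer there is one more tool, called as name(argument=value, ...), one argument or row to a line, values as JSON. apply_moves: Moves the arm, as the interface text tells. Its arguments: {"type":"object","properties":{"motion":{"type":"string"}},"required":["motion"]}

```bash
ls; mkdir -p pics; cat > h.py <<'E'
import numpy as np, cv2
from cell import env, get_image
def shot(n, fn=None):
    d=get_image(n)
    if fn: cv2.imwrite('pics/'+fn, cv2.cvtColor(d['image'],cv2.COLOR_RGB2BGR))
    return d
E
python3 - <<'E'
from h import *
for n in('top','side'):
    d=shot(n,n+'0.png'); print({k:v for k,v in d.items() if k!='image'})
print(env.get_state())
E
```

```text
pics
{'fov_y': 49.36036736536656, 'cx': 319.32182903831506, 'cy': 200.92204478768707, 'eye': array([ 0.33864984, -0.0424109 ,  1.52167452]), 'attitude': array([-174.8332351 ,    0.92556761,  -90.13373608])}
{'fov_y': 52.3178457560291, 'cx': 319.32851300978706, 'cy': 198.52518961169238, 'eye': array([0.383978  , 1.07958355, 0.75794894]), 'attitude': array([-1.21834428e+02,  1.33413820e-01, -1.76120886e+02])}
{'time_s': 0.1, 'qpos': array([-7.82425148e+01,  2.75455462e+01,  9.14894044e+01,  1.89411362e-03,
        6.10250918e+01, -2.67039311e+00]), 'qd': array([-0.0189728 , -0.14027997, -0.07482779,  0.03193839,  0.03461898,
        0.00065561]), 'joint_efforts': array([ 2.09338948e-03, -9.52258658e+01, -4.31043577e+01,  5.07117284e-05,
        5.32377977e-03,  4.89652837e-05]), 'tcp_pos': array([ 0.16190914, -0.62914839,  0.23074945]), 'tool_rot': array([-1.79940100e+02, -4.45166279e-03,  1.44269576e+01]), 'force': array([-0.28631068, -0.26657907, -0.45349773]), 'ft_torque': array([ 0.00790406, -0.01172737,  0.01979955]), 'grip_force': 0.0, 'grip_width': 0.9963721171543332}
```

View pics/top0.png

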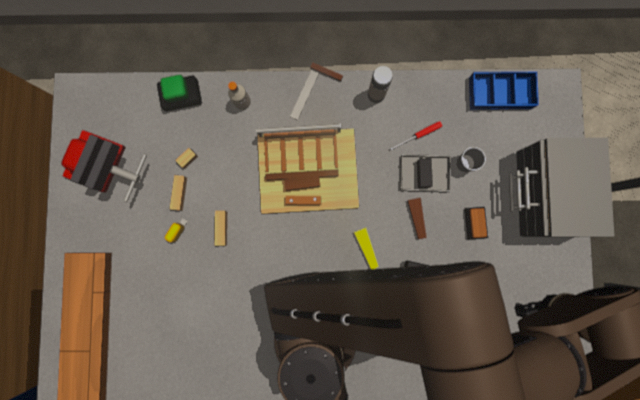

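View pics/side0.png

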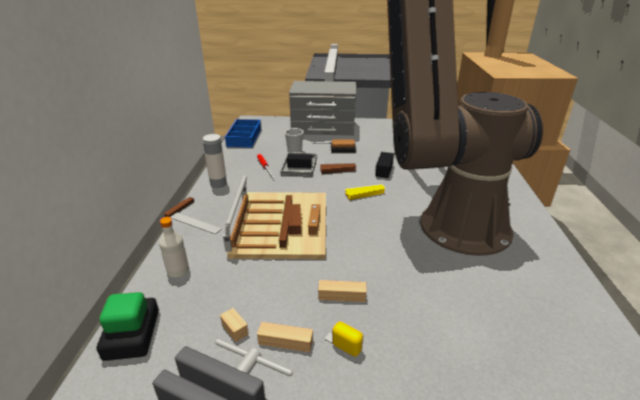

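The top view shows blanks at (177,193) and (220,228), the offcut at (186,158), and the dark wedge at (417,218) with a yellow look-alike at (367,248). The tray with a black block is at (425,172). The side view shows another black block at (385,163), which the arm hides from above. The jig is at (308,170) with the bail up and back.

```bash
cat >> h.py <<'E'
from scipy.spatial.transform import Rotation as Ro
def ray(d,uv):
    uv=np.atleast_2d(np.float64(uv)); f=d['image'].shape[0]/2/np.tan(np.radians(d['fov_y']/2))
    v=np.c_[(uv[:,0]-d['cx'])/f,(uv[:,1]-d['cy'])/f,np.ones(len(uv))]
    return Ro.from_euler('xyz',d['attitude'],degrees=True).apply(v)
def cast(d,uv,z):
    r=ray(d,uv); return d['eye'][:2]+(r[:,:2]*((z-d['eye'][2])/r[:,2])[:,None])
def proj(d,P):
    f=d['image'].shape[0]/2/np.tan(np.radians(d['fov_y']/2))
    c=Ro.from_euler('xyz',d['attitude'],degrees=True).inv().apply(np.atleast_2d(P)-d['eye'])
    return np.c_[d['cx']+f*c[:,0]/c[:,2],d['cy']+f*c[:,1]/c[:,2]]
E
python3 - <<'E'
from h import *
d=shot('top')
for n,uv,z in [('b',(177,193),.036),('b',(220,228),.036),('off',(186,158),.036),('wedge',(417,218),.024),('tap',(425,172),.044),('tray',(425,174),.022),('jigTL',(258,133),.02),('jigTR',(354,129),.02),('jigBL',(262,213),.02),('jigBR',(358,209),.02),('pot',(473,157),.09),('barL',(257,131),.1),('barR',(340,126),.1)]: print(n,cast(d,uv,z).round(3))
print(proj(d,[.162,-.629,.231]))
im=cv2.cvtColor(d['image'],cv2.COLOR_RGB2BGR)
a=cv2.resize(im[115:255,150:290],(560,560),interpolation=cv2.INTER_CUBIC)
cv2.imwrite('pics/c1.png',cv2.resize(im[110:260,250:450],(800,600),interpolation=cv2.INTER_CUBIC))
E
```

```text
b [[0.502 0.473]]
b [[0.381 0.321]]
off [[0.625 0.444]]
wedge [[ 0.414 -0.354]]
tap [[ 0.57 -0.38]]
tray [[ 0.567 -0.385]]
jigTL [[0.716 0.197]]
jigTR [[ 0.728 -0.141]]
jigBL [[0.433 0.18 ]]
jigBR [[ 0.446 -0.152]]
pot [[ 0.612 -0.529]]
barL [[0.702 0.188]]
barR [[ 0.717 -0.089]]
[[529.25204256 301.06675123]]
```

View pics/c1.png

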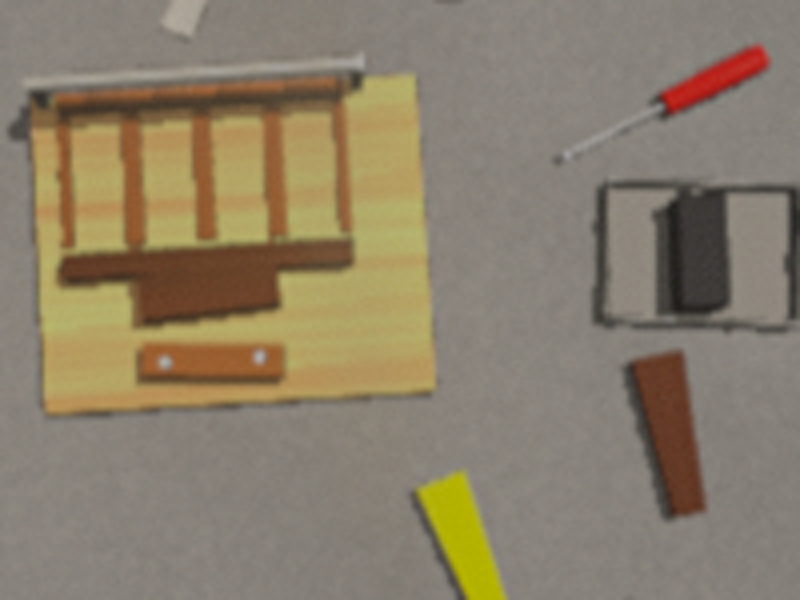

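The crop shows the dark wedge with its thin end towards the robot and its butt up. The black block in the tray lies along world x, the tray's short side, which is suspicious. A second black block is hidden under the arm. The jig has four bays, the jaw back and the mouth on the right. I'll move the arm clear and look again.

apply_moves(
  motion="0.8 0.3 0.24 0.05 0 0 0;0.8 0.3 0.24 0.05 0 0 0;0.8 0.3 0.24 0.05 0 0 0;0.8 0.3 0.24 0.05 0 0 0;0.8 0.3 0.24 0.05 0 0 0;0.8 0.3 0.24 0.05 0 0 0;0.8 0.3 0.24 0.05 0 0 0;0.8 0.3 0.24 0.05 0 0 0;0.8 0.3 0.24 0.05 0 0 0;0.8 0.3 0.24 0.05 0 0 0",
)

```text
time_s: 0.98
tcp_pos: [0.4658, -0.3861, 0.282]
tool_rot: [180.0, -0.1, 14.6]
force: [0.5, 0.8, -0.5]
grip_width: 0.8
grip_force: 0.0
```

apply_moves(
  motion="0.8 0.08 0.4 0 0 0 -7;0.8 0.08 0.4 0 0 0 -14.4;0.8 0.08 0.4 0 0 0 -14.4;0.8 0.08 0.4 0 0 0 -14.4;0.8 0.08 0.4 0 0 0 -14.4;0.8 0.08 0.4 0 0 0 -14.4;0.8 0.08 0.4 0 0 0 -14.4;0.8 0.08 0.4 0 0 0 -14.4;0.8 0.08 0.4 0 0 0 -14.4;0.8 0.08 0.4 0 0 0 -14.4",
)

```text
time_s: 1.82
tcp_pos: [0.5419, 0.0128, 0.2813]
tool_rot: [-180.0, 0.0, 0.0]
force: [0.3, -0.9, -0.9]
grip_width: 0.798
grip_force: 0.0
```

```bash
python3 - <<'E'
from h import *
d=shot('top','top1.png'); s=shot('side','side1.png')
im=cv2.imread('pics/side1.png')[120:260,230:450]
cv2.imwrite('pics/s1c.png',cv2.resize(im,(800,510),interpolation=cv2.INTER_CUBIC))
E
```

```text
(no output)
```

View pics/top1.png

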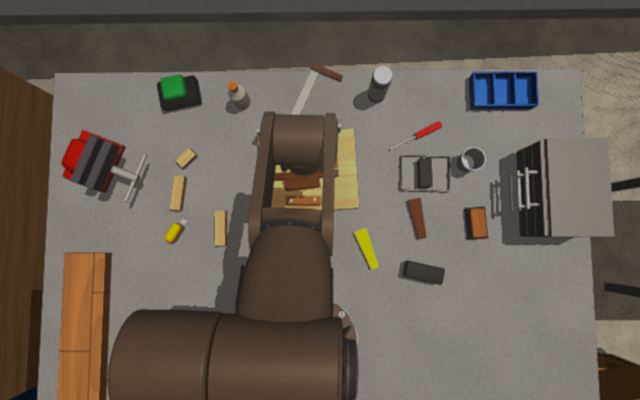

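Only two full-length blanks, at (177,193) and (220,228); the short one at (186,158) is the offcut. The bench black block at (424,272) looks bigger than the one in the tray, at (425,172). I'll measure both.

```bash
cat >> h.py <<'E'
def rect(d,roi,mask,z):
    """mask: bool fn on HSV image; roi x0,y0,x1,y1. cast largest contour of mask to plane z"""
    x0,y0,x1,y1=roi; K=8
    im=cv2.resize(d['image'][y0:y1,x0:x1],None,fx=K,fy=K,interpolation=cv2.INTER_CUBIC)
    m=mask(cv2.cvtColor(im,cv2.COLOR_RGB2HSV).astype(int)).astype(np.uint8)
    c=max(cv2.findContours(m,cv2.RETR_EXTERNAL,cv2.CHAIN_APPROX_NONE)[0],key=cv2.contourArea)[:,0]
    p=cast(d,(c+.5)/K-.5+[x0,y0],z)
    (cx,cy),(w,h),a=cv2.minAreaRect((p*1000).astype(np.float32))
    if w<h: w,h,a=h,w,a-90
    return dict(c=(round(cx,1),round(cy,1)),L=round(w,1),W=round(h,1),ang=round((a+90)%180-90,1)),p
E
python3 - <<'E'
from h import *
d=shot('top'); I=cv2.cvtColor(d['image'],cv2.COLOR_RGB2HSV)
for u,v in [(425,172),(424,272),(410,175),(177,193),(182,193),(220,228),(227,228),(417,218),(430,218)]: print((u,v),I[v,u])
blk=lambda h:(h[...,2]<75)
print('tray blk',rect(d,(414,156,437,192),blk,.044)[0]); print('bench blk',rect(d,(395,255,455,290),blk,.044)[0])
wood=lambda h:(h[...,1]>75)&(h[...,2]>70)
for r in [(160,168,195,215),(205,203,235,252),(172,145,200,170)]: print(rect(d,r,wood,.036)[0])
print('wedge',rect(d,(400,190,435,245),lambda h:h[...,1]>100,.024)[0])
E
```

```text
(425, 172) [ 5 25 62]
(424, 272) [ 6 22 58]
(410, 175) [ 16  30 144]
(177, 193) [ 19 127 186]
(182, 193) [ 17 117 100]
(220, 228) [ 20 129 182]
(227, 228) [16 57 98]
(417, 218) [ 10 154 104]
(430, 218) [ 19  21 133]
tray blk {'c': (569.1, -371.6), 'L': 110.1, 'W': 60.1, 'ang': -0.6}
bench blk {'c': (229.6, -362.4), 'L': 139.5, 'W': 59.7, 'ang': 77.4}
{'c': (504.5, 470.4), 'L': 123.2, 'W': 45.7, 'ang': -6.7}
{'c': (382.2, 321.0), 'L': 122.7, 'W': 42.9, 'ang': 0.7}
{'c': (625.4, 445.9), 'L': 68.7, 'W': 44.8, 'ang': -46.7}
wedge {'c': (413.6, -357.4), 'L': 136.7, 'W': 44.2, 'ang': 12.4}
```

View pics/s1c.png

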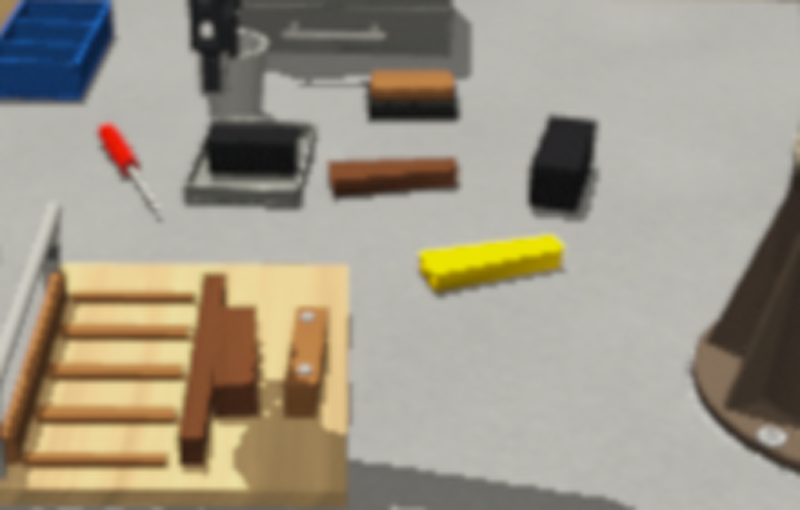

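The block in the tray is the 100 mm one (the tapblock); the bench block is about 130 mm, a look-alike. The side crop confirms this, with the dark wedge at crop (393,175) and the yellow one at (490,262). Next: the jig pose and refined blank poses from the top faces only.

```bash
python3 - <<'E'
from h import *
d=shot('top'); 
top=lambda h:(h[...,1]>75)&(h[...,2]>140)
for r in [(160,168,195,215),(205,203,235,252)]: print(rect(d,r,top,.036)[0])
w,p=rect(d,(400,190,435,245),lambda h:(h[...,1]>90)&(h[...,2]>60),.024); print('wedge',w)
d0=dict(d); d0['image']=cv2.cvtColor(cv2.imread('pics/top0.png'),cv2.COLOR_BGR2RGB)
deck=lambda h:(h[...,1]>70)&(h[...,2]>60)&(h[...,0]<35)
w,p=rect(d0,(245,115,370,225),deck,.02); print('deck',w)
q=cv2.approxPolyDP(cv2.convexHull((p*1000).astype(np.float32)),12,True)[:,0]; print(q.round(1))
s=shot('side'); s['image']=cv2.cvtColor(cv2.imread('pics/side0.png'),cv2.COLOR_BGR2RGB)
w,p=rect(s,(215,185,335,262),deck,.02); print('deck side',w)
q=cv2.approxPolyDP(cv2.convexHull((p*1000).astype(np.float32)),12,True)[:,0]; print(q.round(1))
# stop block on top0
w,p=rect(d0,(275,190,330,212),lambda h:(h[...,0]<16)&(h[...,1]>110),.054); print('stop',w)
w,p=rect(d0,(262,165,345,193),lambda h:(h[...,1]>110)&(h[...,2]<115),.052); print('jaw',w)
print('tray', rect(d0,(395,150,455,197),lambda h:(h[...,2]<95),.022)[0])
E
```

```text
{'c': (506.2, 474.8), 'L': 120.8, 'W': 36.8, 'ang': -6.2}
{'c': (383.5, 323.9), 'L': 119.8, 'W': 36.0, 'ang': 0.3}
wedge {'c': (413.4, -356.1), 'L': 137.7, 'W': 44.9, 'ang': 10.9}
deck {'c': (582.6, 23.7), 'L': 342.9, 'W': 286.8, 'ang': -86.8}
[[ 729.8 -137.2]
 [ 711.3  198.1]
 [ 433.1  183.4]
 [ 451.  -150.6]]
deck side {'c': (581.3, 38.7), 'L': 358.8, 'W': 287.9, 'ang': -86.9}
[[ 726.  -130.3]
 [ 720.7  124.9]
 [ 698.7  223.5]
 [ 432.3  208.8]
 [ 450.3 -144.5]]
stop {'c': (473.6, 38.7), 'L': 121.4, 'W': 31.0, 'ang': 89.2}
jaw {'c': (541.1, 43.8), 'L': 249.4, 'W': 69.1, 'ang': -88.9}
tray {'c': (568.0, -388.9), 'L': 195.4, 'W': 129.5, 'ang': 88.1}
```

apply_moves(
  motion="0.7 -0.158 0.312 -0.12 0 0 0;0.7 -0.158 0.312 -0.12 0 0 0;0.7 -0.158 0.312 -0.12 0 0 0;0.7 -0.158 0.312 -0.12 0 0 0;0.7 -0.158 0.312 -0.12 0 0 0;0.7 -0.158 0.312 -0.12 0 0 0;0.7 -0.158 0.312 -0.12 0 0 0;0.7 -0.158 0.312 -0.12 0 0 0;0.7 -0.158 0.312 -0.12 0 0 0;0.7 -0.158 0.312 -0.12 0 0 0",
)

```text
time_s: 2.9
tcp_pos: [0.3816, 0.3249, 0.1594]
tool_rot: [180.0, 0.1, 0.1]
force: [-0.9, -0.1, -0.0]
grip_width: 0.7
grip_force: 0.0
```

```bash
python3 - <<'E'
from h import *
d=shot('side'); s=env.get_state(); print(s['tcp_pos'],s['tool_rot'])
im=cv2.cvtColor(d['image'],cv2.COLOR_RGB2BGR)[200:360,220:420]
cv2.imwrite('pics/s2.png',cv2.resize(im,(750,600),interpolation=cv2.INTER_CUBIC))
E
```

```text
[0.38278195 0.32318868 0.16021617] [1.79938593e+02 8.92329738e-02 1.47995961e-01]
```

View pics/s2.png

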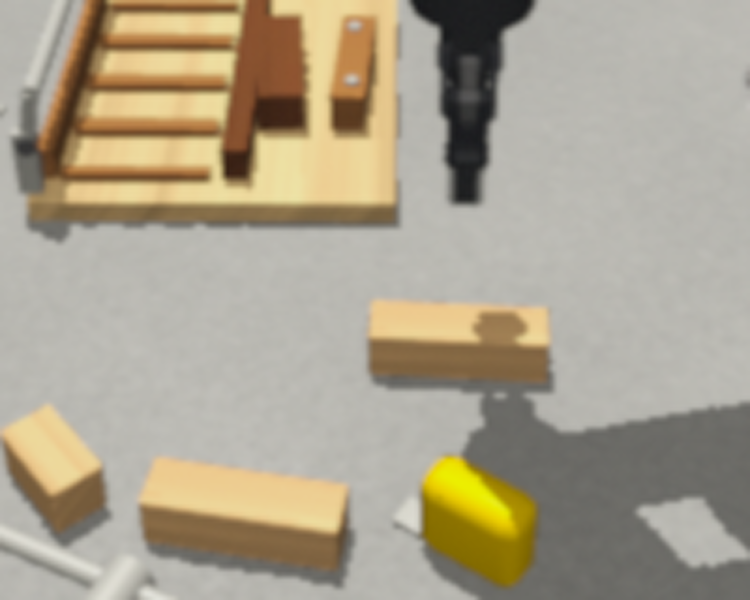

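The crop shows the open gripper above blank A (crop 460,340), with blank B at (245,510), the offcut at (55,465) and the tape at (480,520). Nothing obstructs the reach, so I'll descend and grip.

apply_moves(
  motion="0.7 0 0 -0.04 0 0 0;0.7 0 0 -0.08 0 0 0;0.7 0 0 -0.12 0 0 0;0.7 0 0 -0.148 0 0 0;0.7 0 0 -0.148 0 0 0;0.2 0 0 -0.148 0 0 0;0.2 0 0 -0.148 0 0 0;0.2 0 0 -0.148 0 0 0;0.2 0 0 -0.148 0 0 0;0.2 0 0 -0.148 0 0 0",
)

```text
time_s: 3.78
tcp_pos: [0.3851, 0.3231, 0.0151]
tool_rot: [-179.9, -0.1, 0.0]
force: [0.2, -4.1, 20.9]
grip_width: 0.407
grip_force: 62.5
```

apply_moves(
  motion="0.2 0 0 0 0 0 0;0.2 0 0 0 0 0 0;0.2 0 0 0.02 0 0 0;0.2 0 0 0.06 0 0 0;0.2 0 0 0.10 0 0 0;0.2 0 0 0.13 0 0 0;0.2 0 0 0.13 0 0 0;0.2 0 0 0.13 0 0 0",
)

```text
time_s: 4.45
tcp_pos: [0.3851, 0.3234, 0.1459]
tool_rot: [-179.8, -0.2, 0.0]
force: [-0.4, 0.0, -0.9]
grip_width: 0.412
grip_force: 60.3
```

apply_moves(
  motion="0.2 0.252 -0.183 0.01 0 0 3.1;0.2 0.252 -0.183 0.01 0 0 3.1;0.2 0.252 -0.183 0.01 0 0 3.1;0.2 0.252 -0.183 0.01 0 0 3.1;0.2 0.252 -0.183 0.01 0 0 3.1;0.2 0.252 -0.183 0.01 0 0 3.1;0.2 0.252 -0.183 0.01 0 0 3.1;0.2 0.252 -0.183 0.01 0 0 3.1;0.2 0.252 -0.183 0.01 0 0 3.1;0.2 0.252 -0.183 0.01 0 0 3.1",
)

```text
time_s: 5.28
tcp_pos: [0.6359, 0.1384, 0.1519]
tool_rot: [180.0, 0.1, 3.0]
force: [-0.4, -0.3, -2.0]
grip_width: 0.409
grip_force: 60.3
```

apply_moves(
  motion="0.2 0 0 -0.03 0 0 0;0.2 0 0 -0.06 0 0 0;0.2 0 0 -0.08 0 0 0;0.2 0 0 -0.08 0 0 0;0.2 0 0 -0.08 0 0 0",
)

```text
time_s: 5.7
tcp_pos: [0.6342, 0.1401, 0.0723]
tool_rot: [180.0, 0.2, 3.2]
force: [-0.1, -0.1, -0.7]
grip_width: 0.407
grip_force: 60.3
```

```bash
python3 - <<'E'
from h import *
s=env.get_state(); print(s['tcp_pos'],s['tool_rot'],s['grip_width'],s['force'])
d=shot('side'); t=shot('top')
im=cv2.cvtColor(d['image'],cv2.COLOR_RGB2BGR)[180:280,215:345]
im2=cv2.cvtColor(t['image'],cv2.COLOR_RGB2BGR)[120:220,230:360]
cv2.imwrite('pics/s3.png',np.hstack([cv2.resize(i,(400,310),interpolation=cv2.INTER_CUBIC) for i in(im,im2)]))
E
```

```text
[0.63416529 0.14006808 0.07231772] [179.98366178   0.18548161   3.18249462] 0.4065735029617923 [-0.0952869  -0.05630232 -0.65808625]
```

View pics/s3.png

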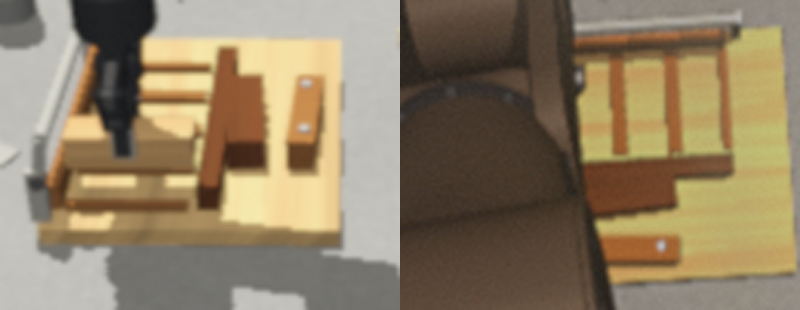

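The blank hangs above the outer +y bay, between fence and jaw, and is aligned. Lowering it.

apply_moves(
  motion="0.2 0.003 0 -0.015 0 0 0;0.2 0.003 0 -0.026 0 0 0;0.2 0.003 0 -0.035 0 0 0;0.2 0.003 0 -0.035 0 0 0;0.2 0.003 0 -0.035 0 0 0",
)

```text
time_s: 6.22
tcp_pos: [0.6415, 0.14, 0.0415]
tool_rot: [-180.0, -0.3, 3.1]
force: [-3.6, -1.1, 27.8]
grip_width: 0.405
grip_force: 88.2
```

apply_moves(
  motion="0.2 -0.001 0 0.002 0 0 0;0.2 -0.001 0 0.004 0 0 0;0.2 -0.001 0 0.004 0 0 0;0.2 -0.001 0 0.004 0 0 0",
)

```text
time_s: 6.55
tcp_pos: [0.6382, 0.1396, 0.0426]
tool_rot: [-180.0, -0.0, 3.1]
force: [-0.1, 0.2, -1.4]
grip_width: 0.412
grip_force: 84.7
```

apply_moves(
  motion="0.48 0 0 0 0 0 0;0.55 0 0 0 0 0 0;0.6 0 0 0 0 0 0;0.6 0 0 0.0 0 0 0;0.6 0 0 0.03 0 0 0;0.6 0 0 0.07 0 0 0;0.6 0 0 0.11 0 0 0;0.6 0 0 0.15 0 0 0;0.6 0 0 0.15 0 0 0",
)

```text
time_s: 7.3
tcp_pos: [0.6417, 0.1402, 0.2004]
tool_rot: [-179.9, -0.6, 3.1]
force: [2.0, 0.2, 0.5]
grip_width: 0.601
grip_force: 0.0
```

apply_moves(
  motion="0.7 -0.13 0.335 0 0 0 -7;0.7 -0.13 0.335 0 0 0 -9.3;0.7 -0.13 0.335 0 0 0 -9.3;0.7 -0.13 0.335 0 0 0 -9.3;0.7 -0.13 0.335 0 0 0 -9.3;0.7 -0.13 0.335 0 0 0 -9.3;0.7 -0.13 0.335 0 0 0 -9.3;0.7 -0.13 0.335 0 0 0 -9.3;0.7 -0.13 0.335 0 0 0 -9.3;0.7 -0.13 0.335 0 0 0 -9.3",
)

```text
time_s: 8.13
tcp_pos: [0.5054, 0.4797, 0.1921]
tool_rot: [-179.9, 0.0, -6.0]
force: [-0.0, 0.1, -0.5]
grip_width: 0.7
grip_force: 0.0
```

```bash
python3 - <<'E'
from h import *
s=env.get_state(); print(s['tcp_pos'],s['tool_rot'],s['grip_width'],s['force'])
d=shot('side'); t=shot('top','top2.png')
im=cv2.cvtColor(d['image'],cv2.COLOR_RGB2BGR)[180:380,190:390]
im2=cv2.cvtColor(t['image'],cv2.COLOR_RGB2BGR)[120:220,230:330]
cv2.imwrite('pics/s4.png',np.hstack([cv2.resize(i,(400,400),interpolation=cv2.INTER_CUBIC) for i in(im,im2)]))
top=lambda h:(h[...,1]>75)&(h[...,2]>140)
print(rect(t,(150,168,200,215),top,.036)[0])
E
```

```text
[0.50536048 0.47966974 0.19207193] [-1.79908339e+02  1.45830089e-02 -5.95307364e+00] 0.699820681281197 [-0.04907696  0.05008338 -0.46869156]
{'c': (506.9, 474.9), 'L': 119.5, 'W': 36.4, 'ang': -6.2}
```

View pics/s4.png

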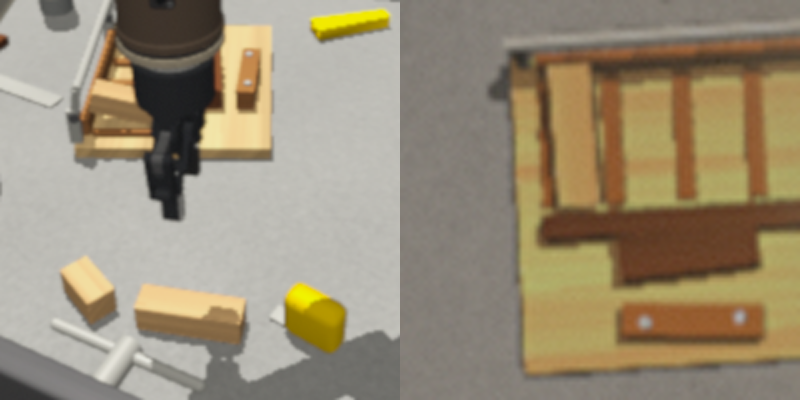

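Blank A lies in the outer +y bay (top crop 575,135). Blank B is undisturbed under the gripper, so I'll descend and grip it, a little higher this time.

apply_moves(
  motion="0.7 0.0015 -0.005 -0.04 0 0 0;0.7 0.0015 -0.005 -0.08 0 0 0;0.7 0.0015 -0.005 -0.12 0 0 0;0.7 0.0015 -0.005 -0.15 0 0 0;0.7 0.0015 -0.005 -0.168 0 0 0;0.7 0.0015 -0.005 -0.168 0 0 0;0.2 0.0015 -0.005 -0.168 0 0 0;0.2 0.0015 -0.005 -0.168 0 0 0;0.2 0.0015 -0.005 -0.168 0 0 0;0.2 0.0015 -0.005 -0.168 0 0 0",
)

```text
time_s: 9.07
tcp_pos: [0.5105, 0.47, 0.0262]
tool_rot: [-179.9, -0.1, -6.2]
force: [2.5, -0.4, 5.4]
grip_width: 0.4
grip_force: 60.4
```

apply_moves(
  motion="0.2 0 0 0 0 0 0;0.2 0 0 0 0 0 0;0.2 0 0 0.02 0 0 0;0.2 0 0 0.06 0 0 0;0.2 0 0 0.10 0 0 0;0.2 0 0 0.14 0 0 0;0.2 0 0 0.14 0 0 0;0.2 0 0 0.14 0 0 0",
)

```text
time_s: 9.73
tcp_pos: [0.5108, 0.4708, 0.1681]
tool_rot: [-179.7, -0.2, -6.2]
force: [-0.7, -1.0, -1.9]
grip_width: 0.399
grip_force: 60.2
```

apply_moves(
  motion="0.2 0.07 -0.26 0.01 0 0 7;0.2 0.07 -0.26 0.01 0 0 9.3;0.2 0.07 -0.26 0.01 0 0 9.3;0.2 0.07 -0.26 0.01 0 0 9.3;0.2 0.07 -0.26 0.01 0 0 9.3;0.2 0.07 -0.26 0.01 0 0 9.3;0.2 0.138 -0.516 0 0 0 9.3;0.2 0.138 -0.516 0 0 0 9.3;0.2 0.138 -0.516 0 0 0 9.3;0.2 0.138 -0.516 0 0 0 9.3",
)

```text
time_s: 10.57
tcp_pos: [0.6165, 0.0658, 0.1671]
tool_rot: [-180.0, 0.1, 3.1]
force: [1.5, 0.3, -0.3]
grip_width: 0.401
grip_force: 64.7
```

apply_moves(
  motion="0.2 0 0 0 0 0 0;0.2 0 0 0 0 0 0;0.2 0 0 0 0 0 0",
)

```text
time_s: 10.82
tcp_pos: [0.6164, 0.0677, 0.1673]
tool_rot: [-180.0, 0.1, 3.1]
force: [0.7, 0.7, -1.2]
grip_width: 0.395
grip_force: 64.7
```

apply_moves(
  motion="0.2 0.032 -0.113 0 0 0 0;0.2 0.032 -0.113 0 0 0 0;0.2 0.032 -0.113 0 0 0 0;0.2 0.032 -0.113 -0.03 0 0 0;0.2 0.032 -0.113 -0.06 0 0 0;0.2 0.032 -0.113 -0.085 0 0 0;0.2 0.032 -0.113 -0.085 0 0 0;0.2 0.032 -0.113 -0.085 0 0 0;0.2 0.032 -0.113 -0.085 0 0 0",
)

```text
time_s: 11.57
tcp_pos: [0.6497, -0.0441, 0.0842]
tool_rot: [180.0, -0.0, 3.2]
force: [0.1, -0.3, -0.4]
grip_width: 0.399
grip_force: 70.6
```

```bash
python3 - <<'E'
from h import *
s=env.get_state(); print(s['tcp_pos'],s['tool_rot'],s['grip_width'],s['force'])
d=shot('side'); t=shot('top')
im=cv2.cvtColor(d['image'],cv2.COLOR_RGB2BGR)[160:260,215:345]
im2=cv2.cvtColor(t['image'],cv2.COLOR_RGB2BGR)[120:220,240:370]
cv2.imwrite('pics/s5.png',np.hstack([cv2.resize(i,(400,310),interpolation=cv2.INTER_CUBIC) for i in(im,im2)]))
E
```

```text
[ 0.64966009 -0.04407856  0.08420736] [ 1.79997320e+02 -4.72374597e-02  3.20849300e+00] 0.3988252456138384 [ 0.08250005 -0.29033897 -0.36273772]
```

View pics/s5.png

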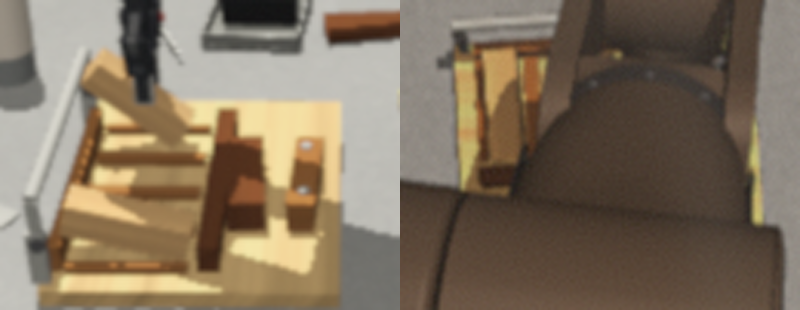

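Both blanks tilt: B's fence end has swung up in the grip (side crop 100,60), and A seems to rest its fence end on the fence (65,195). I'll lower B with its rear end on the deck, set a little back from the fence, so that it levels out. Then I'll mend A.

apply_moves(
  motion="0.2 -0.0035 -0.002 -0.004 0 0 0;0.2 -0.0035 -0.002 -0.008 0 0 0;0.2 -0.0035 -0.002 -0.012 0 0 0;0.2 -0.0035 -0.002 -0.016 0 0 0;0.2 -0.0035 -0.002 -0.016 0 0 0",
)

```text
time_s: 12.08
tcp_pos: [0.6503, -0.0474, 0.0703]
tool_rot: [179.9, -0.6, 3.1]
force: [8.4, 2.8, 28.4]
grip_width: 0.396
grip_force: 78.5
```

apply_moves(
  motion="0.2 -0.004 0 0.004 0 0 0;0.2 -0.004 0 0.004 0 0 0;0.42 -0.004 0 0.004 0 0 0;0.43 -0.004 0 0.004 0 0 0;0.44 -0.004 0 0.004 0 0 0;0.45 -0.004 0 0.004 0 0 0;0.46 -0.004 0 0.004 0 0 0;0.48 -0.004 0 0.004 0 0 0;0.5 -0.004 0 0.004 0 0 0;0.55 -0.004 0 0.004 0 0 0",
)

```text
time_s: 12.92
tcp_pos: [0.6416, -0.0472, 0.0711]
tool_rot: [-180.0, 0.0, 3.1]
force: [0.0, -0.5, -0.0]
grip_width: 0.546
grip_force: 0.0
```

```bash
python3 - <<'E'
from h import *
s=env.get_state(); print(s['tcp_pos'],s['tool_rot'],s['grip_width'],s['force'])
d=shot('side','side6.png')
im=cv2.cvtColor(d['image'],cv2.COLOR_RGB2BGR)[160:270,205:345]
cv2.imwrite('pics/s6.png',cv2.resize(im,(760,597),interpolation=cv2.INTER_CUBIC))
E
```

```text
[ 0.64157032 -0.04718064  0.07108811] [-1.79999749e+02  2.10432969e-03  3.12276062e+00] 0.546375456444787 [ 0.02693952 -0.52945056 -0.01314636]
```

View pics/s6.png

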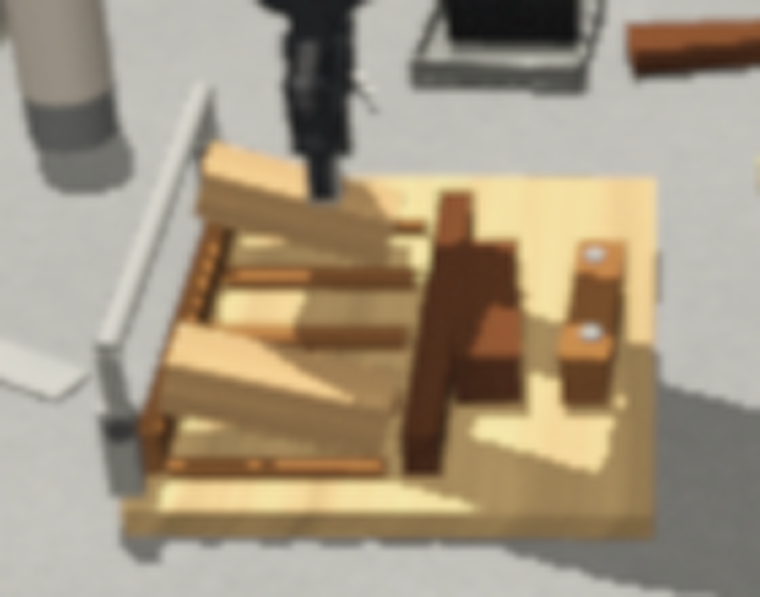

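The side crop confirms both blanks rest their fence ends on the fence top (A at (165,370), B at (205,180)) with their rear ends on the deck. They must go back by a few mm; I'll measure by how much.

```bash
cat >> h.py <<'E'
O=np.array([.6426,.0473]); RJ=Ro.from_euler('z',3.1,degrees=True).as_matrix()[:2,:2]
jig=lambda p:(np.atleast_2d(p)-O)@RJ
world=lambda j:np.atleast_2d(j)@RJ.T+O
E
python3 - <<'E'
from h import *
d=shot('side')
c=lambda u,v:(205+u/5.43,160+v/5.43)
for n,p,z in [('A rear bottom',(390,448),.02),('A rear top',(392,405),.055),('A front bot',(165,403),.05),('A front top',(172,365),.085),('B front top',(200,180),.085),('jaw near top front',(408,437),.05),('deck near left top',(125,515),.02),('deck near right top',(655,515),.02),('fence near top',(150,420),.05),('spacer rear end top',(382,465),.028)]:
    print(n,(jig(cast(d,[c(*p)],z))*1000).round(1))
E
```

```text
A rear bottom [[-63.4 101.6]]
A rear top [[-67.3 109.7]]
A front bot [[ 54.7 102.6]]
A front top [[ 44.6 116.5]]
B front top [[ 62.6 -69.2]]
jaw near top front [[-77.5 130.6]]
deck near left top [[ 68.1 159.1]]
deck near right top [[-206.3  156.1]]
fence near top [[ 59.8 117.5]]
spacer rear end top [[-62.2 126.4]]
```

apply_moves(
  motion="0.55 0 0 -0.01 0 0 0;0.55 0 0 -0.01 0 0 0;0.25 0 0 -0.01 0 0 0;0.25 0 0 -0.01 0 0 0;0.25 0 0 -0.01 0 0 0;0.25 0 0 -0.01 0 0 0;0.25 -0.003 0 -0.009 0 0 0;0.25 -0.006 0 -0.009 0 0 0;0.25 -0.008 0 -0.009 0 0 0;0.25 -0.008 0 -0.009 0 0 0",
)

```text
time_s: 13.85
tcp_pos: [0.6329, -0.0471, 0.0622]
tool_rot: [-180.0, 0.0, 3.1]
force: [0.2, 0.6, -0.8]
grip_width: 0.399
grip_force: 59.7
```

apply_moves(
  motion="0.43 0 0 0 0 0 0;0.45 0 0 0 0 0 0;0.48 0 0 0 0 0 0;0.52 0 0 0 0 0 0;0.55 0 0 0 0 0 0;0.55 0 0 0 0 0 0",
)

```text
time_s: 14.35
tcp_pos: [0.6336, -0.0472, 0.0621]
tool_rot: [-180.0, -0.0, 3.1]
force: [0.7, -0.3, 0.2]
grip_width: 0.553
grip_force: 0.0
```

```bash
python3 - <<'E'
from h import *
s=env.get_state(); print(s['tcp_pos'],s['tool_rot'],s['grip_width'],s['force'])
d=shot('side','side7.png')
im=cv2.cvtColor(d['image'],cv2.COLOR_RGB2BGR)[160:270,205:345]
cv2.imwrite('pics/s7.png',cv2.resize(im,(760,597),interpolation=cv2.INTER_CUBIC))
E
```

```text
[ 0.63361207 -0.04715593  0.06212978] [-1.79999667e+02 -1.28062761e-03  3.12725241e+00] 0.553418052983496 [ 0.7341927  -0.27806399  0.15427536]
```

View pics/s7.png

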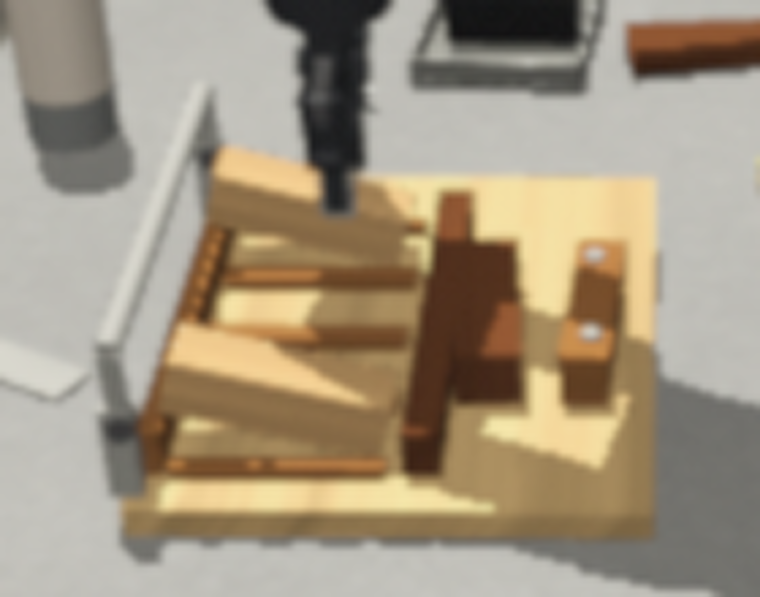

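B moved back, but its front still overlaps the fence by about 11 mm (crop 215,222 against fence edge 233,232). A overlaps only slightly. I'll pull B back further.

apply_moves(
  motion="0.25 0 0 0 0 0 0;0.25 0 0 0 0 0 0;0.25 0 0 0 0 0 0;0.25 -0.004 0 0.001 0 0 0;0.25 -0.008 0 0.001 0 0 0;0.25 -0.012 0 0.001 0 0 0;0.25 -0.014 0 0.001 0 0 0;0.25 -0.014 0 0.001 0 0 0;0.25 -0.014 0 0.001 0 0 0",
)

```text
time_s: 15.15
tcp_pos: [0.6194, -0.0472, 0.0632]
tool_rot: [-180.0, 0.0, 3.1]
force: [-0.0, 0.8, -1.2]
grip_width: 0.386
grip_force: 59.7
```

apply_moves(
  motion="0.43 0 0 0 0 0 0;0.45 0 0 0 0 0 0;0.48 0 0 0 0 0 0;0.52 0 0 0 0 0 0;0.55 0 0 0 0 0 0;0.55 0 0 0 0 0 0",
)

```text
time_s: 15.65
tcp_pos: [0.6196, -0.0472, 0.0631]
tool_rot: [-180.0, 0.0, 3.1]
force: [0.5, -1.2, -0.4]
grip_width: 0.548
grip_force: 0.0
```

```bash
python3 - <<'E'
from h import *
s=env.get_state(); print(s['tcp_pos'],s['grip_width'],s['force'])
d=shot('side','side8.png')
a=cv2.imread('pics/side7.png')[160:270,205:345];b=cv2.imread('pics/side8.png')[160:270,205:345]
H=lambda i:cv2.cvtColor(i,cv2.COLOR_BGR2HSV).astype(int)
# front end columns of blank B region rows crop 25..45 (before/after)
for n,i in(('before',a),('after',b)):
    h=H(i); print(n)
    for r in range(24,50,3): print(r,' '.join('%3d/%3d'%(h[r,c,1],h[r,c,2]) for c in range(34,58,2)))
E
```

```text
[ 0.61957109 -0.04715163  0.06312276] 0.5483964241631679 [ 0.53299849 -1.17463492 -0.39452653]
before
24  14/202  18/128  18/114  13/161  11/194  12/195  10/195  11/194  11/194  11/194  11/180   7/ 72
27  17/170  17/108  17/ 91  83/160  81/224  65/220  39/202  25/200  13/192  12/195  11/191  12/107
30  13/156  14/124  62/ 95 106/216 104/241 104/241 103/240 103/239 101/238  95/235  86/226  96/167
33  10/181  14/151  52/123 118/158 119/180 112/203 106/229 102/237 103/243 101/244 103/243 103/240
36  11/191  12/164  72/127 122/142 124/142 124/140 123/139 123/139 123/143 123/156 118/179 113/198
39   9/190  13/177  95/131 127/131 123/133 126/134 124/136 123/139 122/140 123/141 123/141 123/139
42  11/190  22/173 150/126 157/125 138/ 98 122/142 121/141 123/137 124/136 123/133 125/133 124/134
45  12/187  74/142 163/147 167/116 133/111 109/175 104/192 108/189 111/182 113/165 115/153 118/147
48  21/173 150/129 164/159 157/ 78 133/128 124/152 126/148 126/144 126/144 124/146 125/147 125/149
after
24  14/202  16/128  18/113  13/160  11/194  12/195  10/195  11/194  11/194  11/194  11/194  10/195
27  15/170  17/107  14/ 90  15/104  10/183  11/194  10/195  11/193  11/193  11/194  11/194   9/193
30  12/155  12/123  11/ 70  12/ 84  11/183  11/193  11/192  11/193  12/193  11/193  12/195  12/193
33  10/181  12/151  18/111  40/116  81/209  75/241  75/241  80/242  82/242  85/242  85/242  80/241
36  11/191  13/163  53/115 155/128 121/211 101/244 101/244  99/245  92/244  93/245  92/244  92/244
39   9/190  13/177 113/122 147/160 105/235 100/242  97/242  96/242  97/243  96/242  95/243  97/243
42   9/189  22/173 149/130 156/162 125/137 123/143 124/142 123/143 122/142 122/142 124/142 124/142
45  11/186  74/142 165/147 163/119 126/134 124/142 123/141 123/141 123/139 125/139 123/139 121/139
48  21/173 151/128 162/159 159/ 82 146/145 142/149 143/150 142/149 143/150 143/150 143/150 141/150
```

The top edge is now level across the columns, so B lies flat. Now I'll do the same for A.

apply_moves(
  motion="0.6 0 0 0.04 0 0 0;0.6 0 0 0.08 0 0 0;0.6 0.01 0.187 0.08 0 0 0;0.6 0.01 0.187 0.08 0 0 0;0.6 0.01 0.187 0.08 0 0 0;0.6 0.01 0.187 0.08 0 0 0;0.6 0.01 0.187 0.08 0 0 0;0.6 0.01 0.187 0.08 0 0 0;0.6 0.01 0.187 0.04 0 0 0;0.6 0.01 0.187 0.0 0 0 0",
)

```text
time_s: 16.53
tcp_pos: [0.6316, 0.1407, 0.0644]
tool_rot: [-180.0, -0.3, 3.2]
force: [0.5, 1.0, -1.3]
grip_width: 0.599
grip_force: 0.0
```

apply_moves(
  motion="0.6 0 0 0 0 0 0;0.25 0 0 0 0 0 0;0.25 0 0 0 0 0 0;0.25 0 0 0 0 0 0;0.25 -0.003 0 0.001 0 0 0;0.25 -0.006 0 0.001 0 0 0;0.25 -0.006 0 0.001 0 0 0;0.25 -0.006 0 0.001 0 0 0",
)

```text
time_s: 17.2
tcp_pos: [0.6236, 0.1399, 0.0649]
tool_rot: [-180.0, -0.0, 3.1]
force: [-0.1, -0.4, -1.5]
grip_width: 0.393
grip_force: 59.7
```

apply_moves(
  motion="0.43 0 0 0 0 0 0;0.45 0 0 0 0 0 0;0.48 0 0 0 0 0 0;0.52 0 0 0 0 0 0;0.6 0 0 0 0 0 0;0.6 0 0 0 0 0 0",
)

```text
time_s: 17.7
tcp_pos: [0.6236, 0.1399, 0.0641]
tool_rot: [-180.0, 0.0, 3.1]
force: [-0.1, -0.7, 0.4]
grip_width: 0.602
grip_force: 0.0
```

```bash
python3 - <<'E'
from h import *
s=env.get_state(); print(s['tcp_pos'],s['grip_width'],s['force'])
d=shot('side','side9.png')
for f in('side8','side9'):
    b=cv2.imread('pics/%s.png'%f)[215:260,228:290]
    V=cv2.cvtColor(b,cv2.COLOR_BGR2HSV)[...,2]; print(f)
    for r in range(0,40,3): print(215+r,V[r,::3])
E
```

```text
[0.62359322 0.13985112 0.06408217] 0.6015032590083423 [-0.12024813 -0.66853241  0.38875999]
side8
215 [196 179 190 164 139  79 229 244 238 242 244 244 244 200 156 160 169 168
 152  79  80]
218 [167 190 191 139 159 109 232 239 236 239 242 242 238 163 153 160 166 166
 126  79  78]
221 [158 191 185 198 236 228 222 207 196 190 189 189 189 131 115 115 115 123
 109  80  77]
224 [184 191 167 235 243 242 241 240 239 233 218 125 136 140 120 126 126 137
  87  79  73]
227 [186 193 143 182 215 235 243 244 244 243 242 238 192 159 156 161 156 167
  80  79  60]
230 [161 187 128 140 139 139 142 165 190 227 238 244 244 226 168 159 160 156
  77  80  57]
233 [139 164 126 134 139 142 141 141 139 137 139 146 176 205 229 220 166 144
  77  79  77]
236 [101 117 114 120 154 137 132 132 134 137 140 139 139 138 137 139 144 131
  78  78 121]
239 [ 59 110 109 126 194 185 158 142 142 134 133 132 133 135 136 139 153 138
 123 108 145]
242 [106  92  85 159 164 153 153 157 159 164 162 155 137 139 134 133 163 107
  61  61 158]
245 [111  93  99 170 119 118 119 122 160 141 175 175 175 175 178 177 159 117
  63  72 163]
2
[... 851 characters left out ...]
6 246 246 246 168  55 102 166 168 180 232 228 217
 141 143  83]
236 [103 119 120 147 149 149 151 152 152 148 143 143 144 144 144 145 137 187
 141 141 134]
239 [ 59 112 115 146 144 144 143 143 142 143 142 141 141 142 141 141 132 105
  99  94 166]
242 [108  93  87 128 132 133 133 133 133 133 133 134 133 134 134 135 130 106
  62  62 200]
245 [113  94 100 184 177 179 188 184 174 172 121 116 115 115 116 116 141 148
  63  73 211]
248 [113 118 167 184 174 174 175 177 177 167 135 132 126 133 137 137 157 168
 155 155 237]
251 [139 149 207 245 241 245 245 246 244 177 163 155 151 164 166 167 169 172
 168 166 171]
254 [157 152 173 174 173 179 182 181 178 150 142 131 137 148 147 150 152 154
 152 150 154]
```

Both blanks are flat. Next the wedge: lift, travel and turn the tool so it can be gripped and later point along jig +y.

apply_moves(
  motion="0.6 0 0 0.04 0 0 0;0.6 0 0 0.08 0 0 0;0.6 0 0 0.12 0 0 0;0.7 -0.05 -0.24 0.12 0 0 7;0.7 -0.05 -0.24 0.12 0 0 14;0.7 -0.05 -0.24 0.12 0 0 21;0.7 -0.05 -0.24 0.12 0 0 28;0.7 -0.05 -0.24 0.12 0 0 35;0.7 -0.05 -0.24 0.12 0 0 42;0.7 -0.05 -0.24 0.12 0 0 49",
)

```text
time_s: 18.58
tcp_pos: [0.5725, -0.1038, 0.1842]
tool_rot: [180.0, 0.0, 49.7]
force: [0.8, -0.0, 1.2]
grip_width: 0.702
grip_force: 0.0
```

apply_moves(
  motion="0.7 -0.1 -0.26 0 0 0 7;0.7 -0.1 -0.26 0 0 0 14;0.7 -0.1 -0.26 0 0 0 21;0.7 -0.1 -0.26 0 0 0 28;0.7 -0.1 -0.26 0 0 0 35;0.7 -0.1 -0.26 0 0 0 42;0.7 -0.1 -0.26 0 0 0 49;0.7 -0.1 -0.26 0 0 0 56;0.7 -0.1 -0.26 0 0 0 63;0.7 -0.1 -0.26 0 0 0 70",
)

```text
time_s: 19.42
tcp_pos: [0.4727, -0.3616, 0.184]
tool_rot: [-180.0, -0.0, 115.9]
force: [0.0, 1.0, 0.0]
grip_width: 0.699
grip_force: 0.0
```

apply_moves(
  motion="0.7 0 0 0 0 0 7;0.7 0 0 0 0 0 14;0.7 0 0 0 0 0 21;0.7 0 0 0 0 0 28;0.7 0 0 0 0 0 35;0.7 0 0 0 0 0 42;0.7 0 0 0 0 0 49;0.7 0 0 0 0 0 56;0.7 0 0 0 0 0 63;0.7 0 0 0 0 0 70",
)

```text
time_s: 20.25
tcp_pos: [0.4736, -0.3601, 0.1841]
tool_rot: [180.0, -0.0, -174.0]
force: [0.7, -1.4, 0.3]
grip_width: 0.698
grip_force: 0.0
```

```bash
python3 - <<'E'
from h import *
s=env.get_state(); print(s['tcp_pos'],s['tool_rot'],s['qpos'].round(1))
d=shot('top','top10.png')
w,p=rect(d,(395,190,440,250),lambda h:(h[...,1]>90)&(h[...,2]>60),.024); print('wedge',w)
q=cv2.approxPolyDP(cv2.convexHull((p*1000).astype(np.float32)),6,True)[:,0]; print(q.round(1))
top=lambda h:(h[...,1]>70)&(h[...,1]<118)&(h[...,2]>140)
E
```

```text
[ 0.47355056 -0.36010165  0.18410703] [ 1.79996431e+02 -1.05799086e-03 -1.73976482e+02] [ -40.2   26.1  101.7    0.    52.3 -136.2]
wedge {'c': (358.6, -361.8), 'L': 136.1, 'W': 103.5, 'ang': 89.9}
[[ 402.9 -429.9]
 [ 410.2 -405.4]
 [ 399.2 -364.1]
 [ 332.  -301.3]
 [ 306.9 -294. ]
 [ 306.7 -427.3]]
```

View pics/top10.png

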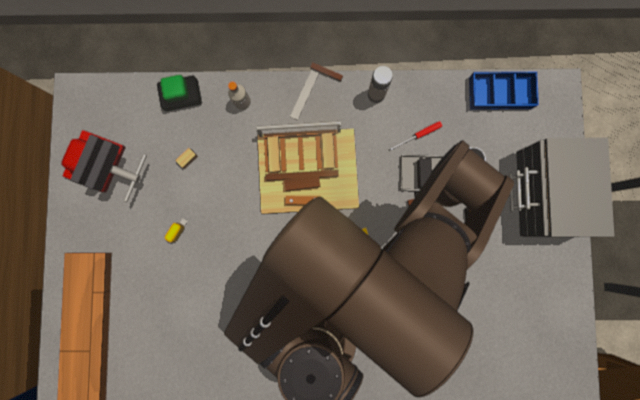

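The top view shows both blanks in the outer bays, at (274,155) and (328,152); the arm hides the wedge. I'll check from the side camera whether the wedge has moved since the start.

```bash
python3 - <<'E'
from h import *
s=shot('side','side10.png')
m=lambda h:(h[...,0]<14)&(h[...,1]>110)&(h[...,2]<170)&(h[...,2]>35)
for f in ('side0','side1','side10'):
    s['image']=cv2.cvtColor(cv2.imread('pics/%s.png'%f),cv2.COLOR_BGR2RGB)
    r,p=rect(s,(305,155,385,182),m,.024); uv=proj(s,np.c_[p,np.full(len(p),.024)]); print(f,r,uv.min(0).round(1),uv.max(0).round(1))
E
```

```text
side0 {'c': (408.5, -332.3), 'L': 137.2, 'W': 69.5, 'ang': 10.8} [320.4 163.4] [354.7 172.7]
side1 {'c': (408.5, -331.9), 'L': 137.0, 'W': 69.3, 'ang': 10.4} [320.6 163.6] [354.6 172.7]
side10 {'c': (408.4, -329.8), 'L': 136.0, 'W': 69.3, 'ang': 8.5} [320.4 163.6] [354.6 172.7]
```

```bash
python3 - <<'E'
from h import *
d=shot('top'); d['image']=cv2.cvtColor(cv2.imread('pics/top1.png'),cv2.COLOR_BGR2RGB)
for v in(60,75,85):
    w,p=rect(d,(400,190,435,245),lambda h:(h[...,1]>90)&(h[...,2]>v),.024)
    P=p*1000; c=P.mean(0); u=np.array([np.cos(np.radians(11)),np.sin(np.radians(11))])
    for _ in range(3):
        n=np.array([-u[1],u[0]]); s=(P-c)@u; t=(P-c)@n; L,H=s.min(),s.max(); mid=[];ws=[]
        for k in np.linspace(L+15,H-15,9):
            b=abs(s-k)<4; a,bq=t[b].min(),t[b].max(); mid.append([k,(a+bq)/2]); ws.append(bq-a)
        k=np.polyfit(*np.array(mid).T,1); c=c+u*(L+H)/2+n*np.polyval(k,(L+H)/2); u=u+n*k[0]; u/=np.linalg.norm(u)
    print(v,'c',c.round(1),'ang',np.degrees(np.arctan2(u[1],u[0])).round(1),'L',(H-L).round(1),'w',np.round(ws,1))
E
```

```text
60 c [ 413.4 -355.6] ang 10.7 L 137.7 w [29.9 31.6 33.6 36.1 37.1 39.  40.6 42.2 43.8]
75 c [ 413.6 -356.4] ang 10.7 L 137.7 w [28.7 30.2 31.7 34.6 35.4 37.1 39.2 40.7 42.7]
85 c [ 413.7 -357.1] ang 10.8 L 137.7 w [27.2 28.5 30.  32.9 34.  35.5 37.9 39.3 41.5]
```

apply_moves(
  motion="0.7 -0.0225 0.011 -0.03 0 0 4.7;0.7 -0.0225 0.011 -0.07 0 0 4.7;0.7 -0.0225 0.011 -0.11 0 0 4.7;0.7 -0.0225 0.011 -0.14 0 0 4.7;0.7 -0.0225 0.011 -0.163 0 0 4.7;0.7 -0.0225 0.011 -0.163 0 0 4.7;0.2 -0.0225 0.011 -0.163 0 0 4.7;0.2 -0.0225 0.011 -0.163 0 0 4.7;0.2 -0.0225 0.011 -0.163 0 0 4.7;0.2 -0.0225 0.011 -0.163 0 0 4.7",
)

```text
time_s: 21.23
tcp_pos: [0.4526, -0.3495, 0.0247]
tool_rot: [-179.9, 0.2, -169.7]
force: [-0.9, 14.8, 32.5]
grip_width: 0.208
grip_force: 34.4
```

apply_moves(
  motion="0.2 0 0 0 0 0 0;0.2 0 0 0 0 0 0;0.2 0 0 0.02 0 0 0;0.2 0 0 0.05 0 0 0;0.2 0 0 0.07 0 0 0;0.2 0 0 0.07 0 0 0",
)

```text
time_s: 21.73
tcp_pos: [0.4537, -0.3513, 0.0973]
tool_rot: [-179.6, 0.3, -169.7]
force: [1.8, -0.8, 1.4]
grip_width: 0.196
grip_force: 0.0
```

The grip missed: the fingers slid over the wedge's top, so the tips sit higher when open. I'll check where the wedge is now.

```bash
cat >> h.py <<'E'
def wsect(d,roi,mask,z,a0):
    P=rect(d,roi,mask,z)[1]*1000; c=P.mean(0); a=np.radians(a0); u=np.array([np.cos(a),np.sin(a)])
    for _ in range(4):
        n=np.array([-u[1],u[0]]); s=(P-c)@u; t=(P-c)@n; L,H=s.min(),s.max(); mid=[];ws=[]
        for k in np.linspace(L+15,H-15,9):
            b=abs(s-k)<4
            if not b.any(): continue
            mid.append([k,(t[b].min()+t[b].max())/2]); ws.append(np.ptp(t[b]))
        k=np.polyfit(*np.array(mid).T,1); c=c+u*(L+H)/2+n*np.polyval(k,(L+H)/2); u=u+n*k[0]; u/=np.linalg.norm(u)
    return c.round(1),np.degrees(np.arctan2(u[1],u[0])).round(1),(H-L).round(1),np.round(ws,1)
E
python3 - <<'E'
from h import *
s=shot('side','side11.png')
m=lambda h:(h[...,0]<14)&(h[...,1]>110)&(h[...,2]<170)&(h[...,2]>75)
for f in ('side1','side11'):
    s['image']=cv2.cvtColor(cv2.imread('pics/%s.png'%f),cv2.COLOR_BGR2RGB)
    r,p=rect(s,(305,155,385,182),m,.024); uv=proj(s,np.c_[p,np.full(len(p),.024)]); print(f,r,uv.min(0).round(1),uv.max(0).round(1))
    I=cv2.cvtColor(s['image'],cv2.COLOR_RGB2HSV)
    for y in range(156,180,2): print(y,''.join('#' if (I[y,x,0]<14 and I[y,x,1]>110 and I[y,x,2]>75) else 'o' if (I[y,x,0]<14 and I[y,x,1]>110) else '.' for x in range(310,365)))
E
```

```text
side1 {'c': (409.4, -336.7), 'L': 136.4, 'W': 57.9, 'ang': 9.2} [320.6 163.6] [354.6 171.3]
156 .......................................................
158 .......................................................
160 .......................................................
162 .......................................................
164 ........................#####################..........
166 ...........##################################..........
168 ...........#####################oooooooooooo#..........
170 ...........##ooooooooooooooooooooooooooooooo...........
172 ............oooooooooo.................................
174 .......................................................
176 .......................................................
178 .......................................................
side11 {'c': (410.3, -345.9), 'L': 132.6, 'W': 52.2, 'ang': 2.7} [320.8 162.9] [354.4 169.2]
156 .......................................................
158 .......................................................
160 .......................................................
162 .......................................................
164 ...........##################################..........
166 ...........########oooo######################..........
168 ............###ooooooooooooooooooooooooooooo...........
170 ............oooooooooooooooooooooooooo.................
172 .......................................................
174 .......................................................
176 .......................................................
178 .......................................................
```

apply_moves(
  motion="0.6 0.15 0.3 0.08 0 0 0;0.6 0.15 0.3 0.08 0 0 0;0.6 0.15 0.3 0.08 0 0 0;0.6 0.15 0.3 0.08 0 0 0;0.6 0.15 0.3 0.08 0 0 0;0.6 0.15 0.3 0.08 0 0 0;0.6 0.15 0.3 0.08 0 0 0;0.6 0.15 0.3 0.08 0 0 0;0.6 0.15 0.3 0.08 0 0 0;0.6 0.15 0.3 0.08 0 0 0",
)

```text
time_s: 22.62
tcp_pos: [0.6029, -0.0462, 0.1726]
tool_rot: [-180.0, 0.2, -169.5]
force: [-0.6, -0.0, 0.4]
grip_width: 0.606
grip_force: 0.0
```

```bash
python3 - <<'E'
from h import *
s=env.get_state(); print(s['tcp_pos'],s['tool_rot'])
d=shot('top','top12.png')
for v in(60,75): print(wsect(d,(398,190,442,247),lambda h:(h[...,1]>90)&(h[...,2]>v),.024,4))
E
```

```text
[ 0.60294495 -0.04620433  0.17262479] [-1.79968921e+02  1.70743060e-01 -1.69470088e+02]
(array([ 414.2, -363.4]), np.float64(6.1), np.float64(138.1), array([30.1, 31.9, 33.9, 35.9, 36.5, 38.8, 41.1, 42.5, 43.7]))
(array([ 414.3, -364. ]), np.float64(5.9), np.float64(138.2), array([29.2, 30.6, 33.6, 34. , 35.5, 38.1, 39.7, 41. , 42. ]))
```

apply_moves(
  motion="0.6 -0.151 -0.3135 -0.05 0 0 -4.5;0.6 -0.151 -0.3135 -0.05 0 0 -4.5;0.6 -0.151 -0.3135 -0.05 0 0 -4.5;0.6 -0.151 -0.3135 -0.05 0 0 -4.5;0.6 -0.151 -0.3135 -0.05 0 0 -4.5;0.6 -0.151 -0.3135 -0.05 0 0 -4.5;0.6 -0.151 -0.3135 -0.05 0 0 -4.5;0.6 -0.151 -0.3135 -0.05 0 0 -4.5;0.6 -0.151 -0.3135 -0.05 0 0 -4.5;0.6 -0.151 -0.3135 -0.05 0 0 -4.5",
)

```text
time_s: 23.5
tcp_pos: [0.4465, -0.3669, 0.1204]
tool_rot: [-180.0, -0.1, -174.4]
force: [-0.4, -0.2, 1.0]
grip_width: 0.601
grip_force: 0.0
```

apply_moves(
  motion="0.6 0 0 -0.04 0 0 0;0.6 0 0 -0.07 0 0 0;0.6 0 0 -0.09 0 0 0;0.6 0 0 -0.105 0 0 0;0.6 0 0 -0.105 0 0 0;0.6 0 0 -0.105 0 0 0",
)

```text
time_s: 24.0
tcp_pos: [0.4489, -0.3624, 0.0158]
tool_rot: [179.9, -0.1, -174.2]
force: [-0.1, 0.2, 0.9]
grip_width: 0.597
grip_force: 0.0
```

apply_moves(
  motion="0.6 0.003 0.0025 -0.008 0 0 0;0.6 0.003 0.0025 -0.0135 0 0 0;0.6 0.003 0.0025 -0.0135 0 0 0;0.6 0.003 0.0025 -0.0135 0 0 0",
)

```text
time_s: 24.33
tcp_pos: [0.4532, -0.3601, 0.0029]
tool_rot: [-180.0, 0.0, -174.1]
force: [-0.4, -0.4, 0.2]
grip_width: 0.601
grip_force: 0.0
```

apply_moves(
  motion="0.45 0 0 0 0 0 0;0.3 0 0 0 0 0 0;0.3 0 0 0 0 0 0;0.3 0 0 0 0 0 0;0.3 0 0 0 0 0 0",
)

```text
time_s: 24.75
tcp_pos: [0.4533, -0.3603, 0.0034]
tool_rot: [-180.0, 0.0, -174.1]
force: [-1.1, 2.2, 8.2]
grip_width: 0.46
grip_force: 59.7
```

The wedge is gripped (39 mm at the grip, as expected). Lifting, turning by -93° and heading for the channel mouth.

apply_moves(
  motion="0.3 0 0 0.03 0 0 0;0.3 0 0 0.07 0 0 0;0.3 0 0 0.08 0 0 -7;0.3 0.02 0.05 0.08 0 0 -14;0.3 0.02 0.07 0.08 0 0 -21;0.3 0.03 0.1 0.08 0 0 -28;0.3 0.04 0.12 0.08 0 0 -35;0.3 0.05 0.15 0.08 0 0 -42;0.3 0.06 0.18 0.08 0 0 -49;0.3 0.06 0.2 0.08 0 0 -56",
)

```text
time_s: 25.58
tcp_pos: [0.5147, -0.1583, 0.0832]
tool_rot: [179.9, 0.1, 130.3]
force: [-0.5, -0.1, -0.4]
grip_width: 0.454
grip_force: 60.8
```

apply_moves(
  motion="0.3 0 0 0 0 0 -6;0.3 0 0 0 0 0 -12;0.3 0 0 0 0 0 -18;0.3 0 0 0 0 0 -24;0.3 0 0 0 0 0 -30;0.3 0 0 0 0 0 -36.5;0.3 0 0 0 0 0 -36.5;0.3 0 0 0 0 0 -36.5",
)

```text
time_s: 26.25
tcp_pos: [0.5131, -0.1602, 0.0829]
tool_rot: [180.0, 0.0, 94.3]
force: [0.4, 0.4, -0.9]
grip_width: 0.457
grip_force: 60.8
```

```bash
python3 - <<'E'
from h import *
s=env.get_state(); print(s['tcp_pos'],s['tool_rot'],s['grip_width'],s['force'],s['grip_force'])
d=shot('top','top13.png'); s=shot('side','side13.png')
a=d['image'][140:270,250:420]; b=s['image'][150:270,215:372]
cv2.imwrite('pics/s13.png',cv2.cvtColor(np.hstack([cv2.resize(i,(400,306),interpolation=cv2.INTER_CUBIC) for i in(a,b)]),cv2.COLOR_RGB2BGR))
E
```

```text
[ 0.51313993 -0.16019077  0.08291286] [1.79980535e+02 9.74657351e-03 9.42697854e+01] 0.45660696313982047 [ 0.35112211  0.37463859 -0.92703802] 60.82045485265553
```

View pics/s13.png

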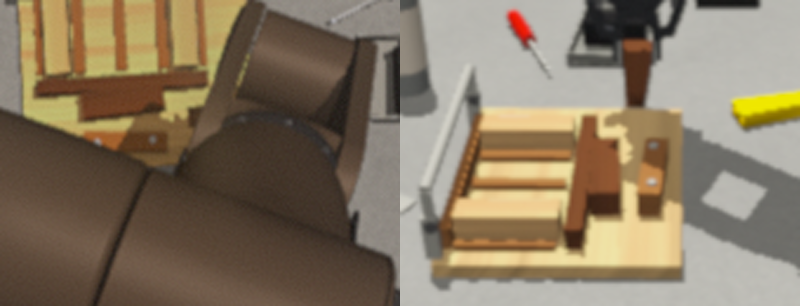

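The crop shows the wedge held level with its thin end towards the channel (side crop 637,75), both blanks flat in the outer bays, and the channel open between nose (605,175) and stop (652,175). I'll lower and align, then measure the thin end against the channel.

apply_moves(
  motion="0.3 0.0025 0 -0.02 0 0 -1.2;0.3 0.0025 0 -0.04 0 0 -1.2;0.3 0.0025 0 -0.052 0 0 -1.2;0.3 0.0025 0 -0.0575 0 0 -1.2;0.3 0.0025 0 -0.0575 0 0 -1.2;0.3 0.0025 0 -0.0575 0 0 -1.2",
)

```text
time_s: 26.85
tcp_pos: [0.5156, -0.1602, 0.0254]
tool_rot: [-180.0, -0.0, 92.9]
force: [0.6, 1.0, -0.6]
grip_width: 0.46
grip_force: 60.9
```

```bash
python3 - <<'E'
from h import *
s=env.get_state(); print(s['tcp_pos'],s['tool_rot'],s['grip_width'],s['force']); print(jig(s['tcp_pos'][:2]))
s=shot('side','side14.png'); I=cv2.cvtColor(s['image'],cv2.COLOR_RGB2HSV).astype(int)
for y in range(180,240,2): print(y,''.join('W' if (I[y,x,0]<15 and I[y,x,1]>130 and I[y,x,2]<140) else 's' if (I[y,x,0]<16 and I[y,x,1]>120) else '#' if I[y,x,2]<60 else '.' for x in range(280,330)))
def P(x,y,z): return proj(s,np.r_[world([x,y])[0]/1,z]).round(1)
for y in(-80,-60,60): print(y,'nose',P(-.126,y/1000,.054),'stop',P(-.150,y/1000,.054),'mid deck',P(-.138,y/1000,.02), 'mid .044',P(-.138,y/1000,.044))
E
```

```text
[ 0.51562614 -0.16017453  0.02536767] [-1.79990977e+02 -4.28420660e-03  9.29329471e+01] 0.4597446300224416 [ 0.62195302  0.96430134 -0.59415296]
[[-0.13800803 -0.20030433]]
180 ...................##..............#..............
182 ......................WWsssssssWW.................
184 .......................WWWWWWWWWs.................
186 .......................WWWWWWWWW..................
188 .......................WWWWWWWWW..................
190 .......................WWWWWWWWW..................
192 .......................WWWWWWWWW..................
194 ......................sWWWWWWWWW..................
196 .......ssssW...........WWWWWWWWs..................
198 .......WWsss...........WWWWWWWW...................
200 ......sWWsss...........WWWWWWWW...................
202 ......sWssWW...........WWWWWWW....................
204 .....sWWssWWW..........sWWWWWW.....ssss...........
206 ....WWWsssssssssWWWW...........W.....WWW..........
208 ...sWWWssWWWsssssssss..........sW...WWWs..........
210 ss..WWssWWWWsssssssss..........WWWWWWWWs..........
212 s...sWsssWWWWsssssssss........ssWWWWWWWs...
[... 309 characters left out ...]
............ssss............
226 ..sWWWWWWWWWWWWWWWWWW........WWWWWWWWs............
228 ..WWWWWWWWWWWWWWWWWWW........WWWWWWWW.............
230 ..WWWWWWWWWWWWWWWWWWW........WWWWWWWW.............
232 .sWWWWWWWWWWWWWWWWWWW........WWWWWWWs.............
234 .WWWWWWW........................s.s...............
236 .WWWWWWW..........................................
238 sWWWWWWs..........................................
-80 nose [[301.1 199.9]] stop [[308.4 199.9]] mid deck [[305.  208.6]] mid .044 [[304.8 202.5]]
-60 nose [[300.8 203.2]] stop [[308.2 203.2]] mid deck [[304.7 212. ]] mid .044 [[304.6 205.8]]
60 nose [[298.7 224.9]] stop [[306.7 224.9]] mid deck [[303.  234.1]] mid .044 [[302.8 227.6]]
```

The thin end's centre (column about 306.1) lines up with the mouth centre (305.4 plus perspective) to about 1 mm. Inserting.

apply_moves(
  motion="0.3 -0.001 0.015 0 0 0 0;0.3 -0.002 0.03 0 0 0 0;0.3 -0.0025 0.04 0 0 0 0;0.3 -0.003 0.05 0 0 0 0;0.3 -0.0032 0.055 -0.001 0 0 0;0.3 -0.0032 0.055 -0.001 0 0 0",
)

```text
time_s: 27.4
tcp_pos: [0.5123, -0.1042, 0.0243]
tool_rot: [180.0, -0.0, 92.9]
force: [-0.3, 0.9, -1.3]
grip_width: 0.458
grip_force: 60.8
```

apply_moves(
  motion="0.3 -0.0003 0.005 -0.0005 0 0 0;0.3 -0.0006 0.01 -0.001 0 0 0;0.3 -0.0008 0.014 -0.001 0 0 0;0.3 -0.0008 0.014 -0.001 0 0 0",
)

```text
time_s: 27.73
tcp_pos: [0.512, -0.091, 0.0235]
tool_rot: [179.9, 0.0, 92.9]
force: [-0.1, 4.3, 6.8]
grip_width: 0.456
grip_force: 61.8
```

Wedge is in about 38 mm with light contact. Release, rise, then go for the tapping block.

apply_moves(
  motion="0.48 0 0 0.001 0 0 0;0.52 0 0 0.001 0 0 0;0.58 0 0 0.001 0 0 0;0.6 0 0 0.001 0 0 0;0.6 0 0 0.03 0 0 0;0.6 0 0 0.07 0 0 0;0.6 0 0 0.11 0 0 0;0.6 0 0 0.15 0 0 0;0.6 0 0 0.15 0 0 0",
)

```text
time_s: 28.48
tcp_pos: [0.515, -0.092, 0.1799]
tool_rot: [179.5, 0.1, 92.9]
force: [2.8, 0.2, 0.8]
grip_width: 0.601
grip_force: 0.0
```

apply_moves(
  motion="0.7 0.05 -0.26 0 0 0 -7;0.7 0.05 -0.26 0 0 0 -14;0.7 0.05 -0.26 0 0 0 -21;0.7 0.05 -0.26 0 0 0 -28;0.7 0.05 -0.26 0 0 0 -35;0.7 0.05 -0.26 0 0 0 -42;0.7 0.05 -0.26 0 0 0 -49;0.7 0.05 -0.26 0 0 0 -56;0.7 0.05 -0.26 0 0 0 -63;0.7 0.05 -0.26 0 0 0 -63",
)

```text
time_s: 29.32
tcp_pos: [0.5612, -0.3517, 0.1726]
tool_rot: [-180.0, 0.0, 29.4]
force: [-0.3, 0.5, -0.4]
grip_width: 0.698
grip_force: 0.0
```

```bash
python3 - <<'E'
from h import *
s=env.get_state(); print(s['tcp_pos'],s['tool_rot'],s['qpos'].round(0))
d=shot('top','top15.png')
d1=dict(d); d1['image']=cv2.cvtColor(cv2.imread('pics/top1.png'),cv2.COLOR_BGR2RGB)
I=cv2.cvtColor(d1['image'],cv2.COLOR_RGB2HSV)[...,2]
for r in range(156,194,2): print(r,' '.join('%3d'%v for v in I[r,412:440]))
# wedge now
for v in(45,60): print(jig(rect(d,(290,170,345,215),lambda h:(h[...,1]>110)&(h[...,2]<115)&(h[...,2]>v),.044)[1]).max(0))
m=lambda h:(h[...,1]>70)&(h[...,1]<130)&(h[...,2]>150)
s=shot('side','side15.png'); I=cv2.cvtColor(s['image'],cv2.COLOR_RGB2HSV).astype(int)
for y in range(186,236,2): print(y,''.join('W' if (I[y,x,0]<15 and I[y,x,1]>130 and I[y,x,2]<140) else 's' if (I[y,x,0]<16 and I[y,x,1]>120) else '#' if I[y,x,2]<60 else '.' for x in range(280,330)))
E
```

```text
[ 0.56120132 -0.351667    0.17260326] [-1.79963826e+02  1.32683996e-02  2.94222119e+01] [-35.  32.  93.   0.  55.  26.]
156  74  75  78  81  81  85  85  85  82  80  84  92  95 101 107 112 113 112 108 105 106 104 108 109 108 103  98  95
158 142 143 144 144 143 140 125  88  59  59  74  97  97  78  56  49  51  51  58  86 114 118 117 117 117 114 114 116
160 145 146 146 139 129  91  62  47  57  60  58  59  60  61  61  60  63  59  62  97 141 147 145 146 143 145 145 144
162 138 117 103  84  66  40  31  43  57  61  63  61  63  61  61  61  64  58  63  94 140 145 144 143 142 148 142 144
164 129  92  71  72  58  40  37  42  57  61  61  64  63  61  60  60  62  61  60  90 138 148 145 143 145 144 145 143
166 144 130  88  70  65  45  38  43  52  64  61  62  62  62  65  65  62  61  63  90 140 145 146 143 142 146 141 144
168 144 133  86  73  68  42  33  40  51  61  67  63  61  63  63  59  60  62  62  91 138 147 146 143 144 143 143 143
170 147 130  87  72  65  46  37  42  51  61  60  62  63  63  64  63  61  61  61  76 119 142 145 144 145 142 141 145
172 145 131  87  72  65  46  37  41  52  64  65  61 
[... 1950 characters left out ...]
WWWWWWssssWWWWWWWWWsssssssssss..........
212 s..sWWWWWWWWWWWWssssWWWWWWWWWssssssssss...........
214 ....WWWWWWWWWWsWssssWWWWWWWWWssssssssss...........
216 ...sWWWWWWWWWsssssssWWWWWWWWWssssssssss...........
218 ...WWWWWWWWWWWssssssWWWssssWWsssssss.ss...........
220 ...WWWWWWWWWWWsssssss.........ss....sss...........
222 ..sWWWWWWWWWWWWssssss.........ss....ss............
224 .sWWWWWWWWWWWWWWWWWWW..........s..ssss............
226 ..WWWWWWWWWWWWWWWWWWW........WWWWWWWWs............
228 .sWWWWWWWWWWWWWWWWWWW........sWWWWWWW.............
230 .WWWWWWWWWWWWWWWWWWWW........WWWWWWWW.............
232 .WWWWWWWWWWWWWWWWWWWW........WWWWWWWs.............
234 sWWWWWWW......................s..ss...............
```

```bash
python3 - <<'E'
from h import *
d=shot('top')
q=np.array([[419.3,158],[430.8,158],[420.2,185.3],[431.8,185.3]])
p=cast(d,q,.048)*1000; print(p.round(1), p.mean(0).round(1))
u=(p[:2].mean(0)-p[2:].mean(0)); print(np.hypot(*u),np.degrees(np.arctan2(u[1],u[0])), np.hypot(*(p[0]-p[1])))
print('tray corners',(cast(d,[[400,156.5],[449.5,156.5],[400,191.5],[450,191.5]],.022)*1000).round(1))
s=shot('side','side16.png'); s['image']=cv2.cvtColor(s['image'],cv2.COLOR_RGB2HSV)
for f in('side1','side16'):
    V=cv2.cvtColor(cv2.imread('pics/%s.png'%f),cv2.COLOR_BGR2HSV)[...,2]; print(f)
    for r in range(150,178,3): print(r,V[r,280:322:2])
E
```

```text
[[ 618.  -361. ]
 [ 617.8 -400.2]
 [ 524.  -361.9]
 [ 523.8 -401.2]] [ 570.9 -381.1]
93.98619722365451 0.5780065575772744 39.14803926210553
tray corners [[ 628.6 -299.8]
 [ 627.6 -471.3]
 [ 506.  -297.5]
 [ 505.3 -469.5]]
side1
150 [183 184 185 174 110 107 111 112 109 105  98 139 178 186 186 186 184 183
 183 184 185]
153 [184 185 185 176 107  85  89  99  98 101  95  88  89 117 127 134 146 156
 175 184 184]
156 [184 184 182 152  44  41  40  41  41  41  41  41  42  40  41  41  55  97
 125 180 185]
159 [184 184 166  72  25  27  27  27  26  27  27  31  30  31  32  36 119 146
 129 185 186]
162 [183 179 126  67  20  20  19  20  20  19  19  19  20  18  18  29 113 130
 141 187 187]
165 [182 161  96 133  25  19  19  19  18  18  18  20  18  18  20  26 120 113
 171 184 154]
168 [175 104 147 158 103  84  84  75  73  73  72  73  73  70  63  74 129 127
 182 182 138]
171 [138  94 111 115 106 108 116 129 136 145 157 171 162 156 154 144 103 165
 181 179 138]
174 [134  83  88  81  80  73  73  75  74  77  76  76  80  77  75  73  89 174
 182 182 173]
177 [178 170 169 170 171 171 170 168 166 168 168 159 
[... 254 characters left out ...]
1  41  41  40  42  42  41  41  41  42  40  57  98
 126 182 186]
159 [185 185 167  73  27  27  28  29  26  29  28  31  30  31  32  37 120 147
 131 186 187]
162 [184 181 127  69  21  19  18  19  20  18  20  19  19  19  20  29 114 131
 142 188 189]
165 [184 162  97 134  27  20  20  18  20  19  19  20  19  20  20  26 121 114
 172 187 187]
168 [176 105 149 160 104  84  84  75  74  73  74  73  74  71  64  75 130 128
 184 186 185]
171 [139  94 112 116 107 109 117 130 137 141 124 120 120 134 141 132  96 166
 183 182 182]
174 [135  84  88  81  81  74  74  76  75  77  76  76  76  77  77  73  90 175
 184 183 183]
177 [179 171 171 171 173 172 171 169 167 169 159 108 102 102 101  98 109 164
 174 182 184]
```

Wedge sits in the channel mouth. Tapblock is at about (571,-381) mm, yaw about 0.6°, unmoved. Go down to grip it.

apply_moves(
  motion="0.75 0.01 -0.0293 0 0 0 -7;0.75 0.01 -0.0293 0 0 0 -14;0.75 0.01 -0.0293 0 0 0 -21;0.75 0.01 -0.0293 -0.03 0 0 -28.8;0.75 0.01 -0.0293 -0.06 0 0 -28.8;0.75 0.01 -0.0293 -0.09 0 0 -28.8;0.75 0.01 -0.0293 -0.11 0 0 -28.8;0.75 0.01 -0.0293 -0.11 0 0 -28.8",
)

```text
time_s: 30.18
tcp_pos: [0.5693, -0.3785, 0.0588]
tool_rot: [-179.8, 0.3, 1.2]
force: [-1.6, 1.1, 0.5]
grip_width: 0.751
grip_force: 0.0
```

apply_moves(
  motion="0.75 0 0 -0.02 0 0 0;0.75 0 0 -0.04 0 0 0;0.75 0 0 -0.055 0 0 0;0.75 0 0 -0.055 0 0 0;0.75 0 0 -0.055 0 0 0",
)

```text
time_s: 30.6
tcp_pos: [0.5716, -0.3803, 0.0084]
tool_rot: [-180.0, 0.0, 1.1]
force: [-0.6, -0.0, 0.9]
grip_width: 0.749
grip_force: 0.0
```

apply_moves(
  motion="0.6 0 0 -0.001 0 0 -0.5;0.4 0 0 -0.001 0 0 -0.5;0.4 0 0 -0.001 0 0 -0.5;0.4 0 0 -0.001 0 0 -0.5;0.4 0 0 -0.001 0 0 -0.5;0.4 0 0 -0.001 0 0 -0.5",
)

```text
time_s: 31.1
tcp_pos: [0.5723, -0.381, 0.0087]
tool_rot: [179.9, -0.1, 0.6]
force: [0.2, 0.1, 7.4]
grip_width: 0.506
grip_force: 61.9
```

apply_moves(
  motion="0.4 0 0 0.02 0 0 0;0.4 0 0 0.05 0 0 0;0.4 0 0 0.08 0 0 0;0.4 0 0 0.10 0 0 0;0.4 0 0 0.10 0 0 0",
)

```text
time_s: 31.52
tcp_pos: [0.5738, -0.3821, 0.1126]
tool_rot: [179.8, -0.3, 0.6]
force: [1.1, -1.7, -1.1]
grip_width: 0.507
grip_force: 61.9
```

Grip width 43 mm confirms the 44 mm block. Carry it behind the wedge's butt and turn it along jig y.

apply_moves(
  motion="0.4 -0.01 0.03 0 0 0 7;0.4 -0.02 0.05 0 0 0 14;0.4 -0.02 0.08 0 0 0 21;0.4 -0.03 0.1 0 0 0 28;0.4 -0.03 0.12 0 0 0 35;0.4 -0.04 0.14 0 0 0 42;0.4 -0.04 0.15 0 0 0 49;0.4 -0.05 0.16 0 0 0 56;0.4 -0.0545 0.17 0 0 0 63;0.4 -0.0545 0.185 0 0 0 70",
)

```text
time_s: 32.35
tcp_pos: [0.5159, -0.1952, 0.1069]
tool_rot: [-180.0, 0.0, 70.9]
force: [0.5, 0.1, -2.2]
grip_width: 0.51
grip_force: 62.3
```

apply_moves(
  motion="0.4 0 0 0 0 0 7;0.4 0 0 0 0 0 14;0.4 0 0 0 0 0 21;0.4 0 0 -0.02 0 0 22.5;0.4 0 0 -0.04 0 0 22.5;0.4 0 0 -0.06 0 0 22.5;0.4 0 0 -0.06 0 0 22.5;0.4 0 0 -0.06 0 0 22.5",
)

```text
time_s: 33.02
tcp_pos: [0.5162, -0.1951, 0.0465]
tool_rot: [-179.9, -0.1, 93.1]
force: [1.0, 0.4, -1.3]
grip_width: 0.506
grip_force: 62.0
```

```bash
python3 - <<'E'
from h import *
s=env.get_state(); print(s['tcp_pos'],s['tool_rot'],s['grip_width'],s['force']); print(jig(s['tcp_pos'][:2])*1000)
s=shot('side','side17.png'); I=cv2.cvtColor(s['image'],cv2.COLOR_RGB2HSV).astype(int)
for y in range(150,236,2): print(y,''.join('W' if (I[y,x,0]<15 and I[y,x,1]>130 and I[y,x,2]<140) else 's' if (I[y,x,0]<16 and I[y,x,1]>120) else '#' if I[y,x,2]<70 else '.' for x in range(280,340)))
E
```

```text
[ 0.51619502 -0.19506981  0.04648481] [-1.79877333e+02 -6.15584004e-02  9.30682456e+01] 0.5057838682124889 [ 0.97213281  0.3848101  -1.25639396]
[[-139.32708205 -235.17931664]]
150 ................#######################.............########
152 ................########################............########
154 .........##############################..#####..............
156 ........######....###################.....####..............
158 ..........####......################.......##...............
160 ...........###.......###############.......##...............
162 ............###......##.........####......##................
164 ............####....#################....##.................
166 .............##############################.................
168 .................#######################....................
170 ...................###################......................
172 ..................##..#############.........................
174 .................###..#############.........................
176 ...................#..#############.........................
178 .........
[... 1171 characters left out ...]
WWWsssssssWWWWWWWWWsssssssssss....................
216 ...sWWWWWWWWssssssssWWWWWWWWWssssssssss.....................
218 ...sWWWWWWWWWsssssssWWWssssWssssss.s.ss.....................
220 ...WWWWWWWWWWssssssss..........s....sss.....................
222 ..sWWWWWWWWWWssssssss.........ss....ss......................
224 .sWWWWWWWWWWWWWWWWWWW...........ss..ss......................
226 ..WWWWWWWWWWWWWWWWWWW........WWWWWWWWs......................
228 .sWWWWWWWWWWWWWWWWWWW........sWWWWWWW.......................
230 .WWWWWWWWWWWWWWWWWWWs........WWWWWWWW.......................
232 .WWWWWWWWWWWWWWWWWWWW........WWWWWWWs.......................
234 sWWWWWWW.......................s............................
```

apply_moves(
  motion="0.4 0.003 0 -0.0195 0 0 0;0.4 0.003 0 -0.0195 0 0 0;0.4 0.002 0.01 -0.0195 0 0 0;0.4 0.002 0.018 -0.0195 0 0 0;0.4 0.0016 0.025 -0.0195 0 0 0;0.4 0.0013 0.032 -0.0195 0 0 0;0.4 0.001 0.038 -0.0195 0 0 0;0.4 0.0006 0.044 -0.0195 0 0 0;0.4 0.0006 0.044 -0.0195 0 0 0",
)

```text
time_s: 33.82
tcp_pos: [0.5175, -0.1502, 0.0278]
tool_rot: [-180.0, -0.0, 93.1]
force: [-0.2, 0.2, -2.2]
grip_width: 0.509
grip_force: 62.2
```

apply_moves(
  motion="0.4 -0.0002 0.005 0 0 0 0;0.4 -0.0004 0.01 0 0 0 0;0.4 -0.0006 0.015 0 0 0 0;0.4 -0.0008 0.02 0 0 0 0;0.4 -0.001 0.024 0 0 0 0;0.4 -0.0012 0.028 0 0 0 0;0.4 -0.0014 0.032 0 0 0 0;0.4 -0.0014 0.032 0 0 0 0",
)

```text
time_s: 34.48
tcp_pos: [0.5162, -0.1187, 0.0276]
tool_rot: [-180.0, -0.0, 93.1]
force: [0.8, -0.4, -2.6]
grip_width: 0.51
grip_force: 62.3
```

```bash
python3 - <<'E'
from h import *
s=env.get_state(); print(s['tcp_pos'],s['tool_rot'],s['grip_width'],s['force']); print(jig(s['tcp_pos'][:2])*1000)
s=shot('side','side18.png'); I=cv2.cvtColor(s['image'],cv2.COLOR_RGB2HSV).astype(int)
for y in range(164,250,2): print(y,''.join('W' if (I[y,x,0]<15 and I[y,x,1]>130 and I[y,x,2]<140) else 's' if (I[y,x,0]<16 and I[y,x,1]>120) else '#' if I[y,x,2]<70 else '.' for x in range(250,330)))
E
```

```text
[ 0.51615423 -0.11871532  0.0276139 ] [-1.79986744e+02 -1.01597520e-02  9.30895866e+01] 0.5099624696723757 [ 0.82896209 -0.41922317 -2.55219981]
[[-135.23864685 -158.93434431]]
164 ...........ssssss............................######################.............
166 .............WW.............................########################............
168 ...........................................###########################..........
170 .....................................#####...#####################.....####.....
172 ...................................#######....###################......####.....
174 .....................................######....#################.......###......
176 ......................................#####.....################.......##.......
178 .......................................####.....#################.....###.......
180 ........................................####...###################...###........
182 .........................................##############################.........
184 ..............................................#####################..
[... 2031 characters left out ...]
WWWWWWs.............
234 ............................WWWWWWWWW.......................ss..................
236 ...........................WWWWWWWWW............................................
238 ...........................WWWWWWWWW............................................
240 ...........................WWWWWWWWs............................................
242 ...........................sWWWWWWW.............................................
244 ssssssssssssssssssssssssss..sWWWWWW.............................................
246 ssssssssssssssssssssssssss...WWWWWW.............................................
248 ................................................................................
```

The wedge slides in easily (centre about jig y -37). Advancing gently towards contact.

apply_moves(
  motion="0.4 -0.0002 0.003 0 0 0 0;0.4 -0.0003 0.006 0 0 0 0;0.4 -0.0005 0.009 0 0 0 0;0.4 -0.0006 0.011 0 0 0 0;0.4 -0.0006 0.011 0 0 0 0",
)

```text
time_s: 34.95
tcp_pos: [0.5156, -0.108, 0.0276]
tool_rot: [-180.0, -0.0, 93.1]
force: [0.5, -0.7, -2.7]
grip_width: 0.506
grip_force: 62.2
```

apply_moves(
  motion="0.4 -0.0001 0.001 0 0 0 0;0.4 -0.0001 0.002 0 0 0 0;0.4 -0.0002 0.003 0 0 0 0;0.4 -0.0002 0.003 0 0 0 0",
)

```text
time_s: 35.28
tcp_pos: [0.5155, -0.1054, 0.0277]
tool_rot: [180.0, 0.0, 93.1]
force: [0.9, -1.2, -2.9]
grip_width: 0.509
grip_force: 62.3
```

apply_moves(
  motion="0.4 -0.0001 0.001 0 0 0 0;0.4 -0.0001 0.002 0 0 0 0;0.4 -0.0002 0.003 0 0 0 0;0.4 -0.0002 0.003 0 0 0 0",
)

```text
time_s: 35.62
tcp_pos: [0.5153, -0.1023, 0.0276]
tool_rot: [180.0, 0.0, 93.1]
force: [0.7, -1.0, -2.7]
grip_width: 0.507
grip_force: 62.3
```

apply_moves(
  motion="0.4 -0.0001 0.001 0 0 0 0;0.4 -0.0001 0.0015 0 0 0 0;0.4 -0.0001 0.002 0 0 0 0;0.4 -0.0001 0.002 0 0 0 0",
)

```text
time_s: 35.95
tcp_pos: [0.5152, -0.1004, 0.0277]
tool_rot: [180.0, 0.0, 93.1]
force: [1.3, -2.7, -2.6]
grip_width: 0.515
grip_force: 62.3
```

apply_moves(
  motion="0.4 -0.0001 0.001 0 0 0 0;0.4 -0.0001 0.002 0 0 0 0;0.4 -0.0001 0.002 0 0 0 0;0.4 -0.0001 0.002 0 0 0 0",
)

```text
time_s: 36.28
tcp_pos: [0.515, -0.0984, 0.0276]
tool_rot: [-180.0, -0.0, 93.1]
force: [1.8, -3.6, -3.2]
grip_width: 0.507
grip_force: 62.3
```

apply_moves(
  motion="0.4 -0.0001 0.001 0 0 0 0;0.4 -0.0001 0.001 0 0 0 0;0.4 -0.0001 0.002 0 0 0 0;0.4 -0.0001 0.002 0 0 0 0",
)

```text
time_s: 36.62
tcp_pos: [0.515, -0.0967, 0.0277]
tool_rot: [180.0, 0.0, 93.1]
force: [2.3, -6.9, -2.1]
grip_width: 0.511
grip_force: 62.4
```

apply_moves(
  motion="0.4 -0.0001 0.001 0 0 0 0;0.4 -0.0001 0.001 0 0 0 0;0.4 -0.0001 0.0015 0 0 0 0;0.4 -0.0001 0.0015 0 0 0 0",
)

```text
time_s: 36.95
tcp_pos: [0.5151, -0.0964, 0.0278]
tool_rot: [180.0, 0.1, 93.1]
force: [-1.5, -24.5, -1.2]
grip_width: 0.502
grip_force: 62.4
```

It stalls at about 24 N, so the clamp is tight. Back off and give one more tap to make sure the wedge no longer moves.

apply_moves(
  motion="0.4 0 -0.004 0 0 0 0;0.4 0 -0.004 0 0 0 0;0.4 0 -0.004 0 0 0 0;0.4 0 -0.002 0 0 0 0;0.4 0 -0.0005 0 0 0 0;0.4 0 0 0 0 0 0;0.4 0 0 0 0 0 0",
)

```text
time_s: 37.53
tcp_pos: [0.5146, -0.0962, 0.0278]
tool_rot: [-180.0, 0.1, 93.2]
force: [-6.0, -27.9, -0.3]
grip_width: 0.514
grip_force: 62.6
```

apply_moves(
  motion="0.4 0 -0.002 0 0 0 0;0.4 0.0005 -0.01 0 0 0 0;0.4 0.001 -0.02 0 0 0 0;0.4 0.0015 -0.03 0 0 0 0;0.4 0.0015 -0.03 0 0 0 0;0.4 0.0015 -0.03 0.04 0 0 0;0.4 0.0015 -0.03 0.08 0 0 0;0.4 0.0015 -0.03 0.09 0 0 0",
)

```text
time_s: 38.2
tcp_pos: [0.5183, -0.1259, 0.122]
tool_rot: [179.7, 0.1, 93.0]
force: [2.5, -0.8, -1.9]
grip_width: 0.503
grip_force: 63.2
```

```bash
python3 - <<'E'
from h import *
s=env.get_state(); print(s['tcp_pos'],s['tool_rot'],s['grip_width'],s['force'])
s=shot('side','side19.png'); I=cv2.cvtColor(s['image'],cv2.COLOR_RGB2HSV).astype(int)
for y in range(192,250,2): print(y,''.join('W' if (I[y,x,0]<15 and I[y,x,1]>130 and I[y,x,2]<140) else 's' if (I[y,x,0]<16 and I[y,x,1]>120) else '#' if I[y,x,2]<70 else '.' if I[y,x,2]<160 else ' ' for x in range(225,330)))
E
```

```text
[ 0.51833708 -0.12588127  0.12196939] [1.79741884e+02 8.78298354e-02 9.30355712e+01] 0.503181894094167 [ 2.48106632 -0.84490955 -1.8632338 ]
192 .....        .  ......                                                                                   
194 ...         .   ......                                                                   .               
196             .   ...sW                                      .WWsss                    .  ...              
198            .     ..Ws                                      WWWWWW              .     .  ....             
200           .      ..s                                      .WWWWWW            ................            
202          ..      .Wsss...................................sWWWWWWW        .sWWWWWWWWWWs...........        
204          .      .sWWss...................................WWWWssWWWsssssssssWWWWWWWWWWWWssss.........     
206         .      ..WssW...................................sWWWWWWWWsssssssssWWWWWWWWWWWWW.....WWs.......   
208        .       .WssWWsss.ssss.ssssssssssssssssssss..s.ssWWWWWWWWWWsssssssWW
[... 1484 characters left out ...]
.................................WWWWWWWW.                                   .........
238 #####.WWWWs........................................WWWWWWWWW.                                       .....
240 ####..WWWW.........................................WWWWWWWWs.                                        ....
242 .......WWWs........................................sWWWWWWW..                                        ....
244 .......WWWssssssssssssssssssWWssssssssssssssssssssWsWWWWWWW..                                        ....
246 .......WWssssssssssssssssssssssssssssssssssssssssss.sWWWWWW.                                           ..
248 .........                                             .....
```

The blanks sit gap-free between fence and jaw and the wedge is deep in the channel (columns 301-314, rows 202-230). Tapblock back to the tray, along tray y.

apply_moves(
  motion="0.4 0.0487 -0.2586 0 0 0 -3;0.4 0.0487 -0.2586 0 0 0 -3;0.4 0.0487 -0.2586 0 0 0 -3;0.4 0.0487 -0.2586 0 0 0 -3;0.4 0.0487 -0.2586 0 0 0 -3;0.4 0.0487 -0.2586 0 0 0 -3;0.4 0.0487 -0.2586 0 0 0 -3;0.4 0.0487 -0.2586 0 0 0 -3;0.4 0.0487 -0.2586 0 0 0 -3;0.4 0.0487 -0.2586 0 0 0 -3",
)

```text
time_s: 39.08
tcp_pos: [0.5643, -0.3827, 0.1164]
tool_rot: [-179.9, -0.1, 90.1]
force: [0.2, 0.8, -2.6]
grip_width: 0.508
grip_force: 62.9
```

apply_moves(
  motion="0.4 0 0 -0.03 0 0 0;0.4 0 0 -0.06 0 0 0;0.4 0 0 -0.08 0 0 0;0.4 0 0 -0.1 0 0 0;0.4 0 0 -0.111 0 0 0;0.4 0 0 -0.111 0 0 0;0.4 0 0 -0.111 0 0 0",
)

```text
time_s: 39.67
tcp_pos: [0.5649, -0.3823, 0.0064]
tool_rot: [-180.0, -0.0, 90.1]
force: [0.0, -0.7, -1.4]
grip_width: 0.509
grip_force: 63.1
```

apply_moves(
  motion="0.4 0 0 -0.002 0 0 0;0.4 0 0 -0.003 0 0 0;0.4 0 0 -0.003 0 0 0",
)

```text
time_s: 39.92
tcp_pos: [0.5654, -0.3829, 0.0049]
tool_rot: [180.0, 0.0, 90.1]
force: [-2.2, 6.7, 15.0]
grip_width: 0.51
grip_force: 64.7
```

apply_moves(
  motion="0.54 0 0 0.001 0 0 0;0.58 0 0 0.001 0 0 0;0.65 0 0 0.001 0 0 0;0.68 0 0 0.001 0 0 0;0.68 0 0 0.001 0 0 0;0.68 0 0 0.03 0 0 0;0.68 0 0 0.07 0 0 0;0.68 0 0 0.11 0 0 0;0.68 0 0 0.15 0 0 0;0.68 0 0 0.19 0 0 0",
)

```text
time_s: 40.75
tcp_pos: [0.5647, -0.3833, 0.1954]
tool_rot: [-180.0, -0.0, 90.1]
force: [0.4, -0.3, 0.1]
grip_width: 0.682
grip_force: 0.0
```

Tapblock released in the tray. Next, locate the bail bar.

```bash
python3 - <<'E'
from h import *
d=shot('top','top20.png'); s=shot('side','side20.png')
I=cv2.cvtColor(d['image'],cv2.COLOR_RGB2HSV).astype(int)
for c in (285,295,300,305,312): print(c,[(r,I[r,c,1],I[r,c,2]) for r in range(120,140)])
def P(im,x,z): return proj(im,np.r_[world([x,0])[0],z]).round(1)[0]
for th in (1.2,1.35,1.5,1.75):
    x=.075-.045*np.cos(th); z=.065+.045*np.sin(th); print(th,(x*1000).round(1),(z*1000).round(1),'top',P(d,x,z),'side',P(s,x,z))
S=cv2.cvtColor(s['image'],cv2.COLOR_RGB2HSV).astype(int)
print('side rows at',[ (r,[c for c in range(222,250) if S[r,c,1]<45 and S[r,c,2]>195]) for r in range(190,206,3)])
q=cv2.cvtColor(d['image'],cv2.COLOR_RGB2HSV)[...,2]
for r in range(154,194,3): print(r,q[r,398:452:2])
E
```

```text
285 [(120, np.int64(27), np.int64(150)), (121, np.int64(27), np.int64(151)), (122, np.int64(27), np.int64(151)), (123, np.int64(24), np.int64(150)), (124, np.int64(30), np.int64(161)), (125, np.int64(30), np.int64(179)), (126, np.int64(29), np.int64(173)), (127, np.int64(33), np.int64(146)), (128, np.int64(30), np.int64(127)), (129, np.int64(26), np.int64(137)), (130, np.int64(29), np.int64(147)), (131, np.int64(35), np.int64(137)), (132, np.int64(60), np.int64(115)), (133, np.int64(111), np.int64(103)), (134, np.int64(134), np.int64(105)), (135, np.int64(131), np.int64(105)), (136, np.int64(122), np.int64(94)), (137, np.int64(119), np.int64(92)), (138, np.int64(124), np.int64(128)), (139, np.int64(114), np.int64(161))]
295 [(120, np.int64(27), np.int64(141)), (121, np.int64(29), np.int64(150)), (122, np.int64(26), np.int64(148)), (123, np.int64(33), np.int64(149)), (124, np.int64(28), np.int64(165)), (125, np.int64(28), np.int64(180)), (126, np.int64(25), np.int64(163)), (127, np.int64(31), np.int64(130)), (128, np.int64(27), np.int64(133)), (129, np.int64(26), np.int64(154)), (130,
[... 3719 characters left out ...]
8  77  68  35  49  45  38  51 101 113 119 117 124 125
  95  61  67  70  77  81  86  87  88]
178 [ 84  59  64  80  92  86  69  39  38  36  58  91 100 101 104 107 110  66
  39  44  43  49  49  50  52  58  66]
181 [ 85  61  71  75 111  94  72  40  37  59  88  87  92  93  95  86  74  53
  53  56  57  55  61  48  42  44  48]
184 [ 81  66  72  80 100 145  66  37  64  81  78  76  56  53  55  61  60  63
  65  69  68  77  78  75  77  73  58]
187 [83 63 73 77 75 55 39 62 72 63 44 45 50 57 64 67 67 65 68 72 77 77 75 80
 78 81 82]
190 [81 61 64 66 47 42 56 55 42 46 54 56 59 65 67 71 67 69 76 78 76 78 80 81
 79 83 84]
193 [81 82 86 61 40 43 42 44 49 56 58 64 67 70 69 74 73 74 77 79 79 81 82 83
 87 85 83]
```

Bar matches about 1.55 rad (jig x about 74 mm, z 110 mm). I'll grip it loosely across jig x at its middle and lead it along its arc.

apply_moves(
  motion="0.6 0.14 0.35 0.01 0 0 3;0.6 0.14 0.35 0.01 0 0 3;0.6 0.14 0.35 0.01 0 0 3;0.6 0.14 0.35 0.01 0 0 3;0.6 0.14 0.35 0.01 0 0 3;0.6 0.14 0.35 0.01 0 0 3;0.6 0.14 0.35 0.01 0 0 3;0.6 0.14 0.35 0.01 0 0 3;0.6 0.14 0.35 0.01 0 0 3;0.6 0.14 0.35 0.01 0 0 3",
)

```text
time_s: 41.68
tcp_pos: [0.7071, -0.0267, 0.2037]
tool_rot: [179.9, -0.1, 93.3]
force: [-1.0, 0.3, 0.2]
grip_width: 0.602
grip_force: 0.0
```

apply_moves(
  motion="0.6 0.012 0.085 0 0 0 0;0.6 0.012 0.085 0 0 0 0;0.6 0.012 0.085 0 0 0 0;0.6 0.012 0.085 0 0 0 0;0.6 0.012 0.085 -0.03 0 0 0;0.6 0.012 0.085 -0.06 0 0 0;0.6 0.012 0.085 -0.06 0 0 0;0.6 0.012 0.085 -0.06 0 0 0",
)

```text
time_s: 42.35
tcp_pos: [0.7159, 0.0504, 0.1424]
tool_rot: [-179.8, 0.0, 93.0]
force: [0.5, -0.1, 1.0]
grip_width: 0.599
grip_force: 0.0
```

apply_moves(
  motion="0.6 0 0 -0.02 0 0 0;0.6 0 0 -0.035 0 0 0;0.6 0 0 -0.054 0 0 0;0.6 0 0 -0.054 0 0 0;0.6 0 0 -0.054 0 0 0",
)

```text
time_s: 42.77
tcp_pos: [0.7174, 0.0509, 0.0908]
tool_rot: [180.0, 0.0, 93.0]
force: [0.5, 0.1, 0.6]
grip_width: 0.597
grip_force: 0.0
```

apply_moves(
  motion="0.4 0 0 0 0 0 0;0.3 0 0 0 0 0 0;0.2 0 0 0 0 0 0;0.1 0 0 0 0 0 0;0.1 0 0 0 0 0 0;0.1 0 0 0 0 0 0",
)

```text
time_s: 43.27
tcp_pos: [0.7179, 0.0514, 0.0912]
tool_rot: [179.9, 0.0, 93.1]
force: [-1.5, -0.6, 9.2]
grip_width: 0.142
grip_force: 58.4
```

Bar gripped (12 mm). Following the arc.

apply_moves(
  motion="0.1 -0.006 -0.0003 -0.0004 0 0 0;0.1 -0.012 -0.0006 -0.0016 0 0 0;0.1 -0.017 -0.0009 -0.0034 0 0 0;0.1 -0.0224 -0.0012 -0.006 0 0 0;0.1 -0.027 -0.0015 -0.009 0 0 0;0.1 -0.0314 -0.0017 -0.0127 0 0 0;0.1 -0.0314 -0.0017 -0.0127 0 0 0",
)

```text
time_s: 43.85
tcp_pos: [0.6873, 0.0497, 0.0779]
tool_rot: [179.8, 0.0, 93.1]
force: [8.2, -0.1, -6.5]
grip_width: 0.141
grip_force: 65.3
```

apply_moves(
  motion="0.1 -0.003 -0.0002 -0.0033 0 0 0;0.1 -0.0057 -0.0003 -0.007 0 0 0;0.1 -0.008 -0.0004 -0.011 0 0 0;0.1 -0.01 -0.0005 -0.0148 0 0 0;0.1 -0.01 -0.0005 -0.0148 0 0 0",
)

```text
time_s: 44.27
tcp_pos: [0.6767, 0.0492, 0.063]
tool_rot: [179.8, 0.0, 93.1]
force: [2.9, -0.6, -0.3]
grip_width: 0.139
grip_force: 69.6
```

apply_moves(
  motion="0.1 -0.0015 -0.0001 -0.004 0 0 0;0.1 -0.0027 -0.0002 -0.0085 0 0 0;0.1 -0.0033 -0.0002 -0.013 0 0 0;0.1 -0.0036 -0.0002 -0.0165 0 0 0;0.1 -0.0036 -0.0002 -0.0165 0 0 0;0.1 -0.0036 -0.0002 -0.0165 0 0 0",
)

```text
time_s: 44.77
tcp_pos: [0.6713, 0.0489, 0.0456]
tool_rot: [-179.9, 0.0, 93.1]
force: [-5.0, -2.2, 0.7]
grip_width: 0.14
grip_force: 73.6
```

apply_moves(
  motion="0.1 0.001 0 -0.0015 0 0 0;0.1 0.001 0 -0.003 0 0 0;0.1 0.001 0 -0.003 0 0 0;0.1 0.001 0 -0.003 0 0 0",
)

```text
time_s: 45.1
tcp_pos: [0.6709, 0.0489, 0.0422]
tool_rot: [-179.8, 0.0, 93.1]
force: [-10.0, -3.7, 2.8]
grip_width: 0.145
grip_force: 74.7
```

apply_moves(
  motion="0.2 -0.001 0 0.001 0 0 0;0.28 -0.001 0 0.001 0 0 0;0.3 -0.001 0 0.001 0 0 0;0.3 -0.001 0 0.02 0 0 0;0.3 -0.001 0 0.045 0 0 0;0.2 -0.001 0 0.06 0 0 0;0.0 -0.001 0 0.06 0 0 0;0.0 -0.001 0 0.06 0 0 0;0.0 -0.001 0 0.06 0 0 0;0.0 -0.001 0 0.06 0 0 0",
)

```text
time_s: 45.93
tcp_pos: [0.6715, 0.0491, 0.1017]
tool_rot: [-179.9, -0.0, 93.1]
force: [-0.0, 0.7, -1.3]
grip_width: 0.002
grip_force: 0.0
```

```bash
python3 - <<'E'
from h import *
st=env.get_state(); print(st['tcp_pos'],st['grip_width'],st['force'])
s=shot('side','side21.png'); S=cv2.cvtColor(s['image'],cv2.COLOR_RGB2HSV).astype(int)
for r in range(186,250,3): print(r,[c for c in range(215,300) if S[r,c,1]<60 and S[r,c,2]>150][:60:3])
for th in(0,.1,.2,.3):
    x=.075-.045*np.cos(th); z=.065+.045*np.sin(th); print(th,[proj(s,np.r_[world([x,y])[0],z]).round(1)[0] for y in(.137,0,-.137)])
E
```

```text
[0.67147833 0.04905432 0.1016575 ] 0.0021161744517987774 [-0.02593584  0.73755231 -1.33771721]
186 [229, 232, 262, 265, 268, 271, 274, 277, 280, 283, 286, 289, 292, 295, 298]
189 [229, 232, 235, 260, 263, 266, 269, 272, 275, 278, 281, 284, 287, 290, 293, 296, 299]
192 [229, 232, 235, 238, 254, 257, 264, 267, 270, 273, 276, 279, 282, 285, 288, 291, 294, 297]
195 [215, 226, 229, 232, 235, 238, 241, 256]
198 [215, 218, 221, 224, 227, 230, 233, 236, 239, 242]
201 [215, 218, 221, 224, 227, 230, 233, 236, 239, 251, 254]
204 [215, 218, 221, 224, 227, 230, 233, 236, 239, 251]
207 [215, 218, 221, 224, 227, 230, 233, 236, 239, 251]
210 [215, 218, 221, 224, 227, 230, 233, 236]
213 [215, 218, 221, 224, 227, 230, 233, 236]
216 [215, 218, 221, 224, 227, 230, 233, 236]
219 [215, 218, 221, 224, 227, 230, 233]
222 [215, 218, 221, 224, 227, 230, 233]
225 [215, 218, 221, 224, 227, 230, 233]
228 [215, 218, 221, 224, 227, 230]
231 [215, 218, 221, 224, 227, 230]
234 [215, 218, 221, 224, 227, 230, 242]
237 [215, 218, 221]
240 [215, 218, 221]
243 [215, 218, 221]
246 [215, 218, 221, 224]
249 [215, 218, 221, 224]
0 [array([241.3, 237.4]), array([249.1, 210.3]), array([255.6, 187.9])]
0.1 [array([241. , 236.1]), array([248.9, 209.1]), array([255.4, 186.7])]
0.2 [array([240.6, 234.8]), array([248.6, 207.9]), array([255.1, 185.6])]
0.3 [array([240.1, 233.5]), array([248.1, 206.7]), array([254.7, 184.5])]
```

Bail is down; press on top with closed fingers to make sure it is fully shut.

apply_moves(
  motion="0 0.001 0 -0.015 0 0 0;0 0.001 0 -0.025 0 0 0;0 0.001 0 -0.028 0 0 0;0 0.001 0 -0.03 0 0 0;0 0.001 0 -0.03 0 0 0;0 0.001 0 -0.03 0 0 0",
)

```text
time_s: 46.48
tcp_pos: [0.6729, 0.049, 0.0724]
tool_rot: [-180.0, -0.0, 93.1]
force: [1.5, -0.1, -0.6]
grip_width: 0.001
grip_force: 0.0
```

apply_moves(
  motion="0 0 0 -0.001 0 0 0;0 0 0 -0.0015 0 0 0;0 0 0 -0.002 0 0 0;0 0 0 -0.002 0 0 0",
)

```text
time_s: 46.82
tcp_pos: [0.6733, 0.0491, 0.0717]
tool_rot: [180.0, 0.0, 93.1]
force: [-4.3, -0.3, 14.7]
grip_width: -0.0
grip_force: 7.6
```

apply_moves(
  motion="0 0 0 -0.001 0 0 0;0 0 0 -0.0015 0 0 0;0 0 0 -0.002 0 0 0;0 0 0 -0.002 0 0 0",
)

```text
time_s: 47.15
tcp_pos: [0.6734, 0.0491, 0.0713]
tool_rot: [179.9, 0.0, 93.1]
force: [-12.1, -1.0, 38.1]
grip_width: 0.002
grip_force: 19.1
```

Solid stop at 71.5 mm, the bar's top when shut. Retreat and check.

apply_moves(
  motion="0 0 0 0.01 0 0 0;0 0 0 0.04 0 0 0;0 0 0 0.08 0 0 0;0 0 0 0.12 0 0 0;0 0 0 0.16 0 0 0;0 0 0.04 0.17 0 0 0;0 0 0.08 0.17 0 0 0;0 -0.01 0.12 0.17 0 0 0;0 -0.02 0.16 0.17 0 0 0;0 -0.03 0.2 0.17 0 0 0",
)

```text
time_s: 47.98
tcp_pos: [0.6425, 0.2507, 0.2388]
tool_rot: [180.0, -0.0, 93.0]
force: [0.7, 0.9, 0.6]
grip_width: -0.002
grip_force: 0.0
```

apply_moves(
  motion="0 -0.02 0.04 0 0 0 0;0 -0.04 0.08 0 0 0 0;0 -0.06 0.12 0 0 0 0;0 -0.08 0.16 0 0 0 0;0 -0.08 0.16 0 0 0 0",
)

```text
time_s: 48.4
tcp_pos: [0.56, 0.4139, 0.2386]
tool_rot: [-180.0, -0.1, 93.2]
force: [-0.2, -0.1, 1.1]
grip_width: 0.002
grip_force: 0.0
```

```bash
python3 - <<'E'
from h import *
d=shot('top','top22.png'); s=shot('side','side22.png')
a=d['image'][110:220,245:465]; b=s['image'][130:270,205:385]
cv2.imwrite('pics/f.png',cv2.cvtColor(np.vstack([cv2.resize(a,(600,300),interpolation=cv2.INTER_CUBIC),cv2.resize(b[20:],(600,300),interpolation=cv2.INTER_CUBIC)]),cv2.COLOR_RGB2BGR))
E
```

```text
(no output)
```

View pics/f.png

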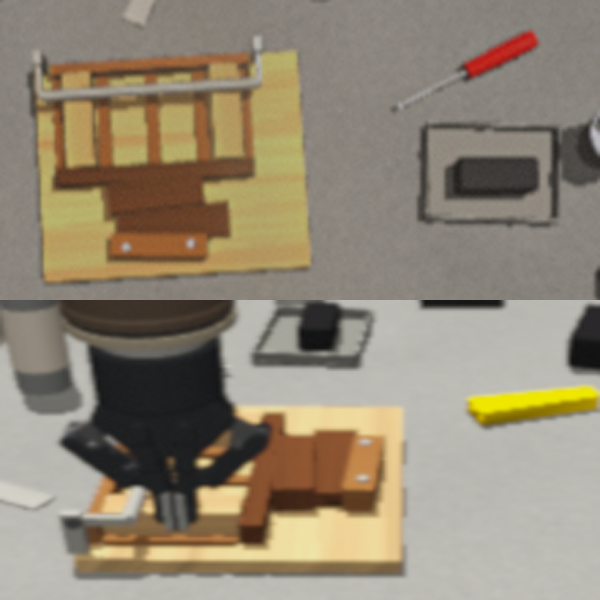

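The crop shows both blanks clamped against the fence, at top crop (80,120) and (228,120). The wedge is seated at (170,222), the bail bar is down at (150,88), and the tapblock lies along tray y at (495,175). Handing in.

```bash
python3 -c "
from h import *
print(env.hand_in())"
```

```text
the job is handed in; nothing more can be done
None
```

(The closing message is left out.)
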